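# One brass ball in each lamp shade, with the one-ball scoop

## Robot

A 6-joint arm with a two-finger parallel gripper is mounted at the origin on the work surface. World frame = base frame: x ahead of the robot, y to its left, z up, the work surface at z = 0. Lengths are in mm, angles in degrees, forces in N, time in s.
With the tool pointing down it reaches from about 350 to 850 mm from the base axis. Payload 8.1 kg.
Tool frame: the origin (TCP) lies where the fingers leave the gripper's body, on its centre line; the fingertips stand 84 mm ahead of it and the grasp point (between the pads) lies 65 mm ahead of it; z points along the fingers, x is the direction in which the jaws open and shut, and the axes are right-handed (so a half turn about z gives the same grasp; the last joint's range is limited). The gripper opens to 93 mm and grips with 3 to 60 N. Pads are 15 mm wide; open, the fingers measure 128 mm over their backs; the gripper's body (75 mm by 188 mm) begins 65 mm behind the grasp point.
Start: joints at [-4.893, 7.471, 85.268, -0, 87.261, -4.893], TCP at [600.005, 0.022, 302.735] pointing down, gripper open.
Joint ranges: [-169.43, 169.43], [-51.17, 129.36], [1.28, 143.12], [-76.62, 256.62], [0, 156.53], [-152.29, 152.29]. Speed limits (degrees/s): [136.94, 136.94, 159.86, 180, 180, 180].

## Interface

Orientations are given as [roll, pitch, yaw] about the fixed x, y, z axes, in that order (R = Rz(yaw) Ry(pitch) Rx(roll)).
In Python, from plant import arm, camera, workorder gives the robot as it stands.
- The arm moves only by the tool servo_tool, never from a script. Its argument "moves" is a list of rows, each a list of 7 numbers: the shift along the tool's x, y, z in mm, then the turn, a rotation vector about the tool's x, y, z in degrees, then the opening, from 0 (shut) to 1 (fully open). In form: [[tx, ty, tz, ax, ay, az, grip], ...]. A call has 1 to 5 rows; each row shifts and turns the commanded pose from where the row before left it, along the tool's axes as they then stand; what a row does not reach is not made up. A row lasts 1/12 s, in which the tool goes at most 41.7 mm and 7.16 degrees, less where a joint would pass 70% of its speed; a pose out of reach is approached as far as the arm can. A call is refused whole if a number of a shift passes 41.7 or a number of a turn 7.16, either way. A call with a gripper value outside its range is refused whole. The fingers move at their own pace and stop on an object; "force" is the grip in N (left out, the last holds). Time passes only in rows, so rows that do not move let the fingers close. It gives the time, the measured TCP pose, the force and the opening at its end, in the units of the state.
- arm.read_state(): the state, without advancing time (a new reading comes with each control period).
- camera(name): name is "scene" or "side" or "wrist"; returns a dict with "img" (384x512x3 uint8, red, green, blue), "mtx" (3x3 intrinsics, pixels), "T" (4x4, takes a point from camera to world coordinates); the wrist camera has in their place "hand_eye" (4x4, takes a point from camera to tool coordinates, whose origin is the TCP and whose axes are the tool frame's). Camera axes: x right, y up, looking along -z (the intrinsics and any distortion apply to the point x, -y, -z); pixel columns grow to the right and rows downward; lengths in mm; the calibration is good to about 2 mm. A picture is of the moment at which its call begins: read the wrist's pose just before it. There is no depth.
- workorder.finish_job(): hands the job in, once; it reports no verdict.
The state is a dict: "clock": time; "qpos": joint angles; "dq": joint speeds; "joint_efforts": joint torques, N m; "eef_pos": TCP position; "ee_rot": TCP orientation; "wrist_force": force on the tool from outside, world axes, zero at the start; "ft_torque": the same for the moment, N m; "grip_width": opening from 0.0 (shut) to 1.0 (fully open).
Only numpy, scipy, OpenCV 4.12 (cv2) and the standard library are available. Lean on these libraries where they do the work, as an engineer would, in place of code of your own. Each camera call takes 0.05 s, during which the arm holds its last target. There are 200 camera calls.

## Task

With the one-ball scoop, fetch brass balls one at a time from the hooded bin and let one roll gently from just above the rim into each of the two white glass shades, so that each shade holds exactly one and the third ball stays in the bin. Do not touch the balls with the gripper. Then put the scoop back standing in its rest as you found it, and leave the shades and the things around them where they are.

Things in the scene. Friction and masses are not known exactly. Their poses are not given: they have to be found in the camera images.
- bin: Fixed grey steel bin: one straight open lane, inside 220 mm long (x) and 45 wide (y), walls 30 high, 4 thick. Origin: centre of the level floor's surface, which stands 6 to 34 mm above the bench. x runs along the lane to its hooded end, roughly to the robot's left. Clear hood over x 52 to 114 mm, its underside 70 mm above the floor. At the start the balls lie at x = -20 mm or beyond: the other end is empty
- scoop: Loose steel scoop, 80 g. Origin: underside, below the pocket's middle; x to its mouth, z up. Pocket 39 mm wide (35 inside) holds one ball: floor 2 mm thick from x -18 (back wall, 14 high) to the flat open lip at x +9; sides 9 high, from x -18 to +4. The handle rises from the back wall, leaning 30 degrees from z towards -x: an 8 mm stem, then the black grip
- scoop_grip (a point): Middle of the scoop's black grip, 63 mm behind (scoop -x) and 82 mm above the scoop's origin. Bar 16 mm wide (scoop y: squeeze here) x 20 mm, 80 mm long, along the handle's lean. Axes as the scoop's
- scoop_pocket (a point): Where a ball's centre lies when in the pocket, 17 mm above the scoop's origin. A ball climbs in over the lip when the scoop slides along the floor and the ball is stopped ahead by the lane's end or other balls (under 5 N). It stays in if the mouth is tipped up about 10 degrees and rolls out if tipped down 20 or more
- rest_seat (a point): Seat of the fixed aluminium scoop rest, 6 mm above the bench: the scoop's origin is here when stored, x to the mouth (rest x), z up. The pocket stands flat between cheeks 50 mm apart (12 high, x -24 to +16) behind a 6 mm front stop at x +13; the stem leans on a crossbar (39 mm above the bench) between posts 56 mm apart, 55 high. The scoop lifts straight up out of it
- rest: The scoop rest: base plate 120 x 80 x 6 mm; origin on the bench 30 mm behind the seat; axes as the seat's
- ball0: Centre of one of three alike hollow polished brass balls, 30 mm diameter, 30 g, that lie loose in the bin's lane and roll easily
- ball1: Centre of one of three alike hollow polished brass balls, 30 mm diameter, 30 g, that lie loose in the bin's lane and roll easily
- ball2: Centre of one of three alike hollow polished brass balls, 30 mm diameter, 30 g, that lie loose in the bin's lane and roll easily
- shade0_in (a point): Centre of the inner floor (5 mm above the bench) of one of two alike white glass lamp shades standing open side up like bowls, rim 120 mm across, 40 mm high, 350 g, loose
- shade1_in (a point): Centre of the inner floor (5 mm above the bench) of one of two alike white glass lamp shades standing open side up like bowls, rim 120 mm across, 40 mm high, 350 g, loose
- spool: Bystander: copper-coloured wire spool, 72 mm across, 50 mm tall, origin under its centre
- tape: Bystander: roll of paper tape, 90 mm across, 24 mm tall
- cup: Bystander: grey plastic cup, 64 mm across, 75 mm tall
- jar: Bystander: closed jar, 60 mm across, 80 mm tall
- shade0: The same shade; origin under its centre
- shade1: The same shade; origin under its centre
Not all that is in view belongs to the job. What is shaped like the shade0 but blue is not meant.

How it is judged:
By the outcome, as a careful person would: the job done as asked, in the order asked, and still so for the second after the job is handed in, with the robot touching nothing.
It also fails if it takes over 72 s, if anything falls off the work surface, if the arm or the gripper's body presses on something with over 40 N, if the wrist force passes 120 N, or if a joint passes its speed limit or range.

## Working session

There is one attempt and no reset: what is moved stays moved. The work goes in short steps, Python scripts to look and compute and a tool call to move; the robot and the scene stay as the last step left them, time stands still between calls to the robot, and variables do not carry over. Pictures are saved under pics/ and viewed, about 8 in all and at most 12, crops included, and the job is handed in when it is done.

Besides the shell and the picture viewer there is one more tool, called as name(argument=value, ...), one argument or row to a line, values as JSON. servo_tool: Moves the arm, as the interface text tells. Its arguments: {"type":"object","properties":{"moves":{"type":"array","items":{"type":"array","items":{"type":"number"}}},"force":{"type":"number"}},"required":["moves"]}

```bash
mkdir -p pics; ls; cat > h.py <<'E'
import numpy as np, cv2
from scipy.spatial.transform import Rotation as R
from plant import arm, camera, workorder
def tool():
    s=arm.read_state(); T=np.eye(4); T[:3,:3]=R.from_euler('xyz',s['ee_rot'],degrees=True).as_matrix(); T[:3,3]=s['eef_pos']; return T
def shot(n):
    t=tool(); c=camera(n)
    if n=='wrist': c['T']=t@c['hand_eye']
    return c
def ray(c,u,v):
    p=cv2.undistortPoints(np.array([[[u,v]]],float),c['mtx'],np.array(c.get('dist',np.zeros(5)),float)).ravel()
    d=c['T'][:3,:3]@np.array([p[0],-p[1],-1]); return c['T'][:3,3],d
def onz(c,u,v,z):
    o,d=ray(c,u,v); return o+d*(z-o[2])/d[2]
def proj(c,P):
    q=np.linalg.inv(c['T'])@np.append(P,1); q=c['mtx']@np.array([q[0],-q[1],-q[2]]); return q[:2]/q[2]
def two(c1,p1,c2,p2):
    o1,d1=ray(c1,*p1);o2,d2=ray(c2,*p2)
    a=np.linalg.lstsq(np.c_[d1,-d2],o2-o1,rcond=None)[0]
    A,B=o1+d1*a[0],o2+d2*a[1]; return (A+B)/2,np.linalg.norm(A-B)
def save(c,n,crop=None,k=1):
    im=c['img'][:,:,::-1]
    if crop: im=im[crop[1]:crop[3],crop[0]:crop[2]]
    cv2.imwrite('pics/'+n+'.png',cv2.resize(im,None,fx=k,fy=k,interpolation=cv2.INTER_CUBIC))
E
python3 - <<'E'
from h import *
import pickle
print(arm.read_state())
for n in ['scene','side','wrist']:
    c=shot(n); print(n,[k for k in c],c['mtx'].tolist(),c['T'].round(2).tolist()); pickle.dump(c,open(n+'.pkl','wb')); save(c,n,k=1.5)
E
```

```text
pics
{'clock': 0.0, 'qpos': array([-4.89305978e+00,  7.51532167e+00,  8.53290668e+01,  3.66229286e-04,
        8.72612485e+01, -4.89247644e+00]), 'dq': array([-0.0617766 , -0.16266468, -0.11093136,  0.04266315,  0.06080608,
       -0.10964688]), 'joint_efforts': array([-1.61290725e-03, -5.59853125e+01, -4.91755986e+01,  7.67333270e-02,
        3.59135563e-02, -2.97389461e-04]), 'eef_pos': array([5.99585804e+02, 5.96785489e-02, 3.01687117e+02]), 'ee_rot': array([-1.79990626e+02,  1.05220860e-01, -5.92564669e-04]), 'wrist_force': array([0.49667866, 0.02269376, 0.1933462 ]), 'ft_torque': array([0.00656519, 0.06587624, 0.03476854]), 'grip_width': 1.0011738652710138}
scene ['img', 'mtx', 'T'] [[366.4566029546861, 0.0, 257.2448410696409], [0.0, 366.4566029546861, 195.67685985756276], [0.0, 0.0, 1.0]] [[-0.83, -0.46, 0.31, 816.73], [0.56, -0.69, 0.46, 457.2], [0.0, 0.55, 0.83, 983.26], [0.0, 0.0, 0.0, 1.0]]
side ['img', 'mtx', 'T'] [[357.64532468503677, 0.0, 250.00165458379365], [0.0, 357.64532468503677, 195.22403923233392], [0.0, 0.0, 1.0]] [[0.93, 0.19, -0.31, 199.91], [-0.36, 0.54, -0.76, -794.36], [0.02, 0.82, 0.57, 650.61], [0.0, 0.0, 0.0, 1.0]]
wrist ['img', 'mtx', 'hand_eye', 'T'] [[279.7601129850622, 0.0, 253.35886946205326], [0.0, 279.7601129850622, 188.27073290241862], [0.0, 0.0, 1.0]] [[1.0, -0.0, 0.0, 599.47], [0.0, 0.97, 0.26, 71.08], [-0.0, -0.26, 0.97, 384.03], [0.0, 0.0, 0.0, 1.0]]
```

View pics/scene.png

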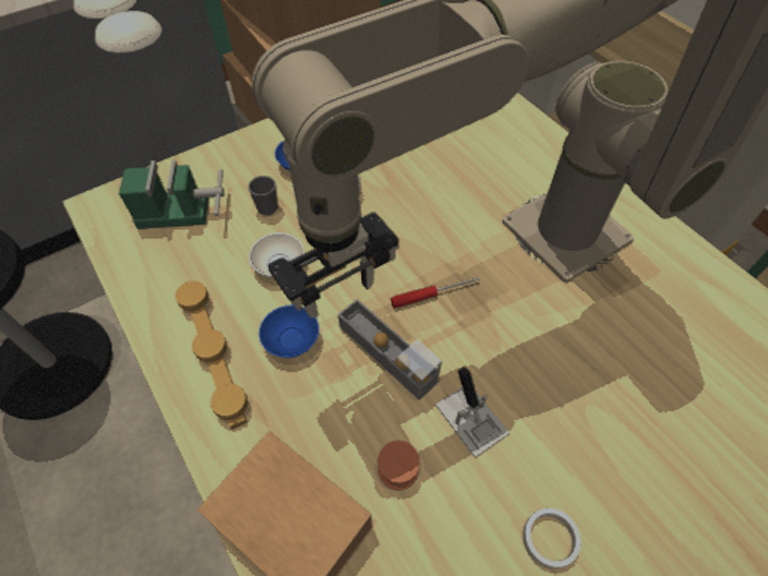

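View pics/side.png

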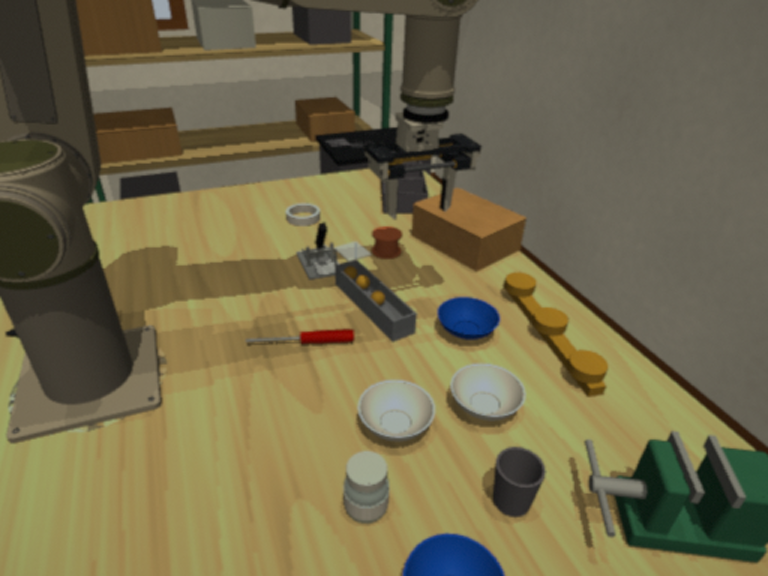

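Scene view: bin runs through about (390,345) with its hood at (415,365), rest and scoop near (475,420), a white shade at (275,257). Side view: shades at (397,412) and (486,393), balls at (350,268), (363,281), (378,297).

View pics/wrist.png

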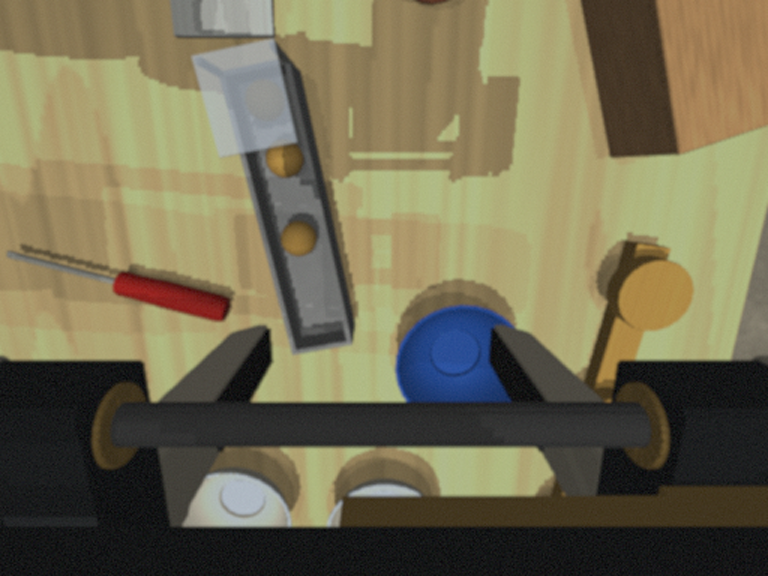

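```bash
python3 - <<'E'
from h import *
import pickle
C={n:pickle.load(open(n+'.pkl','rb')) for n in ['scene','side','wrist']}
s=C['side'];k=1.5
for u,v,z in [(397,405,40),(486,388,40),(467,312,40),(350,268,30),(363,281,30),(378,297,30),(320,262,6),(386,240,50),(520,460,75),(366,465,80)]:
    print('side',u,v,onz(s,u/k,v/k,z).round())
c=C['scene']
for u,v,z in [(275,252,40),(289,330,40),(483,432,6),(467,375,120),(381,340,30),(340,303,40),(439,393,40),(399,455,50)]:
    print('scene',u,v,onz(c,u/k,v/k,z).round())
for n in C:
    hsv=cv2.cvtColor(C[n]['img'],cv2.COLOR_RGB2HSV)
    m=((hsv[...,1]<45)&(hsv[...,2]>120)).astype('uint8')
    nn,l,st,ce=cv2.connectedComponentsWithStats(m)
    print(n,[(st[i].tolist(),ce[i].round(1).tolist()) for i in range(1,nn) if 300<st[i,4]<9000])
E
```

```text
side 397 405 [ 452. -269.   40.]
side 486 388 [ 600. -284.   40.]
side 467 312 [672. -94.  40.]
side 350 268 [518. 146.  30.]
side 363 281 [527.  88.  30.]
side 378 297 [535.  23.  30.]
side 320 262 [474. 229.   6.]
side 386 240 [625. 202.  50.]
side 520 460 [ 551. -444.   75.]
side 366 465 [ 357. -385.   80.]
scene 275 252 [ 604. -287.   40.]
scene 289 330 [671. -98.  40.]
scene 483 432 [473. 270.   6.]
scene 467 375 [472. 198. 120.]
scene 381 340 [530.  17.  30.]
scene 340 303 [555. -96.  40.]
scene 439 393 [506. 174.  40.]
scene 399 455 [634. 230.  50.]
scene [([49, 0, 58, 35, 1309], [79.3, 15.8]), ([166, 155, 37, 29, 637], [182.1, 166.7]), ([265, 227, 29, 26, 398], [279.1, 239.2]), ([350, 339, 38, 39, 402], [368.3, 358.2])]
side [([84, 37, 150, 23, 1298], [154.7, 47.3]), ([300, 242, 50, 36, 1328], [324.5, 259.5]), ([239, 253, 51, 39, 1538], [263.8, 272.1]), ([231, 301, 27, 23, 473], [244.0, 312.2])]
wrist [([133, 0, 50, 24, 1096], [157.9, 10.9]), ([128, 26, 70, 97, 3893], [162.9, 65.3]), ([195, 175, 25, 42, 446], [206.7, 197.7]), ([490, 199, 22, 40, 452], [501.8, 218.7]), ([122, 315, 73, 36, 2000], [157.6, 335.1])]
```

Wrist view: bin from its near end (322,340) to its hood (235,75), balls at (298,238), (285,160) and (265,103) under the hood, and both shades at the bottom, (240,500) and (385,500). I'll move over the bin and rest for a closer look.

servo_tool(
  moves=[
    [-25,-40,0,0,0,0,1],
    [-25,-40,0,0,0,0,1],
    [-25,-40,0,0,0,0,1],
    [0,0,0,0,0,0,1],
    [0,0,0,0,0,0,1],
  ],
)

```text
clock: 0.57
eef_pos: [532.7, 107.9, 302.7]
ee_rot: [-180.0, 0.0, 0.2]
wrist_force: [0.4, -0.5, 0.8]
grip_width: 0.999
```

```bash
python3 - <<'E'
from h import *
import pickle
c=shot('wrist');pickle.dump(c,open('w2.pkl','wb'))
print(arm.read_state()['clock'],c['T'].round(3).tolist()); save(c,'w2',(60,0,460,300),2)
c=shot('scene');pickle.dump(c,open('s2.pkl','wb'));save(c,'s2',(140,100,360,330),2.6)
E
```

```text
0.6167 [[1.0, -0.003, -0.002, 532.191], [0.004, 0.965, 0.261, 178.907], [0.001, -0.261, 0.965, 384.896], [0.0, 0.0, 0.0, 1.0]]
```

View pics/w2.png

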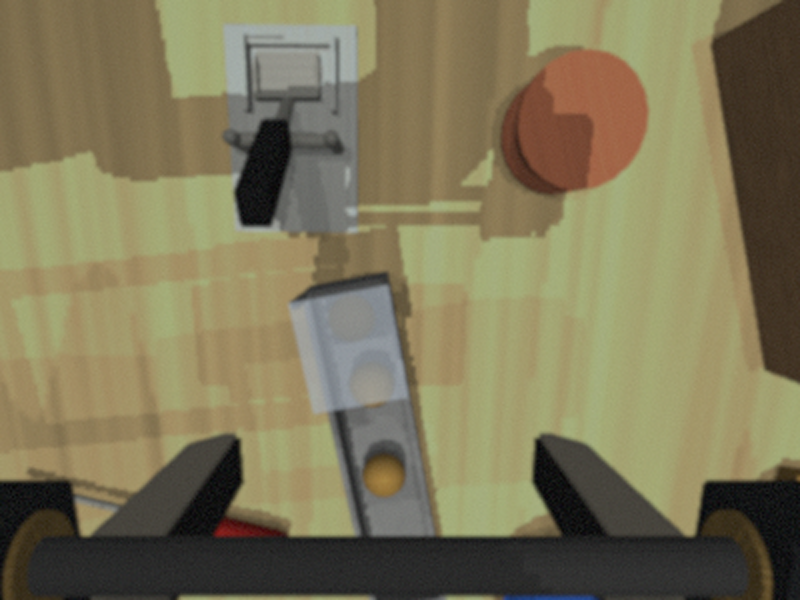

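View pics/s2.png

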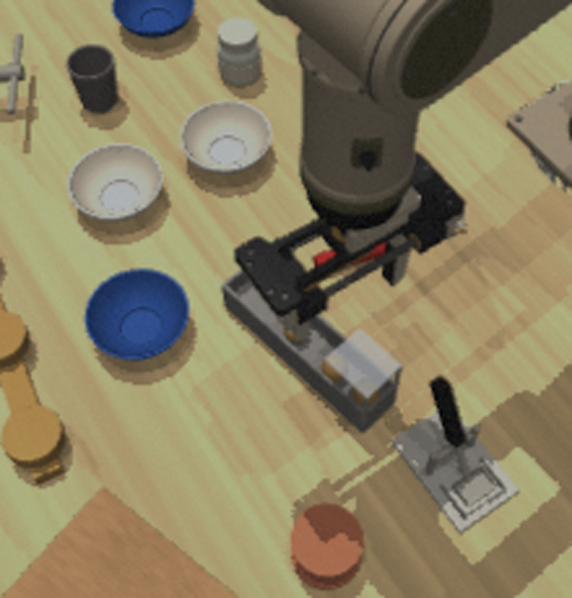

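w2 shows the rest plate corners at (223,27), (357,25), (358,232), (240,232), the grip top at about (255,222), and the bin's hood end at (300,300)–(388,275). s2 shows both shades clear. One zoomed composite should let me triangulate the bin height.

```bash
python3 - <<'E'
from h import *
import pickle
C={n:pickle.load(open(n+'.pkl','rb')) for n in ['scene','side','s2','w2','wrist']}
a=cv2.resize(C['scene']['img'][195:310,220:345],None,fx=3.2,fy=3.2,interpolation=cv2.INTER_CUBIC)
b=cv2.resize(C['side']['img'][140:255,190:315],None,fx=3.2,fy=3.2,interpolation=cv2.INTER_CUBIC)
cv2.imwrite('pics/comp.png',np.hstack([a,b])[:,:,::-1]); print(a.shape)
w=C['w2']
print('plate',[onz(w,60+u/2,v/2,6)[:2].round(1).tolist() for u,v in [(223,27),(357,25),(358,232),(240,232)]])
print('pocket',[onz(w,60+u/2,v/2,8)[:2].round(1).tolist() for u,v in [(257,54),(320,53),(321,98),(257,100)]])
# shades: rim contour ellipse in s2
for n in ['s2','side']:
    c=C[n]; hsv=cv2.cvtColor(c['img'],cv2.COLOR_RGB2HSV)
    m=((hsv[...,1]<75)&(hsv[...,2]>110)).astype('uint8')
    m=cv2.morphologyEx(m,cv2.MORPH_OPEN,np.ones((3,3)))
    for k in cv2.findContours(m,cv2.RETR_EXTERNAL,cv2.CHAIN_APPROX_NONE)[0]:
        if cv2.contourArea(k)<600: continue
        q=cv2.convexHull(k)[:,0,:].astype(float)
        P=np.array([onz(c,u,v,40)[:2] for u,v in q]); 
        if abs(P[:,1].mean()+280)>60: continue
        print(n,cv2.boundingRect(k),cv2.minEnclosingCircle(P.astype('f4')),P.min(0).round(),P.max(0).round())
E
```

```text
(368, 400, 3)
plate [[433.9, 293.3], [514.3, 294.7], [513.7, 174.6], [436.4, 174.3]]
pocket [[453.9, 278.4], [491.9, 279.1], [491.8, 254.3], [452.4, 253.0]]
s2 (130, 152, 56, 72) ((721.7706298828125, -283.1633605957031), 153.4771270751953) [ 659. -436.] [ 745. -131.]
s2 (156, 147, 47, 37) ((615.1041870117188, -321.78717041015625), 99.86266326904297) [ 542. -419.] [ 665. -223.]
s2 (208, 138, 37, 28) ((450.61480712890625, -271.47320556640625), 61.660335540771484) [ 391. -331.] [ 512. -211.]
side (238, 253, 53, 39) ((449.32598876953125, -270.5191345214844), 60.33831024169922) [ 390. -330.] [ 510. -210.]
side (300, 242, 51, 36) ((602.7145385742188, -283.8313293457031), 60.53128433227539) [ 543. -344.] [ 662. -224.]
```

View pics/comp.png

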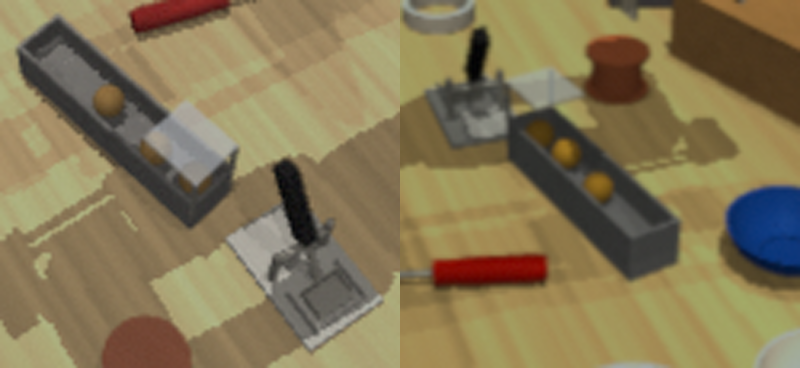

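```bash
python3 - <<'E'
from h import *
import pickle
C={n:pickle.load(open(n+'.pkl','rb')) for n in ['scene','side','s2','w2','wrist']}
sc=lambda u,v:(220+u/3.2,195+v/3.2); sd=lambda u,v:(190+(u-400)/3.2,140+v/3.2)
w1=lambda u,v:(u/1.5,v/1.5); w2=lambda u,v:(60+u/2,v/2)
S,D,W,V=C['scene'],C['side'],C['wrist'],C['w2']
for n,a in {'A':(S,sc(57,17),D,sd(632,247)),'Aw':(W,w1(293,352),D,sd(632,247)),'Asw':(W,w1(293,352),S,sc(57,17)),'B':(S,sc(19,50),D,sd(678,227)),'Bw':(W,w1(353,343),D,sd(678,227)),'Bsw':(W,w1(353,343),S,sc(19,50)),
 'C far-x':(S,sc(238,150),D,sd(510,118)),'D far+x':(S,sc(190,195),V,w2(388,275)),
 'ball':(S,sc(109,100),D,sd(599,186)),'ballV':(V,w2(383,474),D,sd(599,186))}.items():
    p,e=two(*a); print(n,p.round(1),round(e,1))
q=lambda P:((proj(V,P)-[60,0])*2).round()
g=np.array([474.5,202,88]); a=np.array([0,-.5,.866])
print('grip in w2',q(g),q(g+40*a),q(g-40*a),'pocket',q([474,265,8]))
E
```

```text
A [523.5 -83.5  38.4] 1.6
Aw [522.6 -86.1  40.5] 1.2
Asw [515.5 -97.9  13.3] 1.1
B [573.  -71.7  38.9] 1.1
Bw [573.7 -75.8  41.7] 4.0
Bsw [573.5 -75.6  37. ] 6.7
C far-x [476.4 130.5  55.6] 12.6
D far+x [534.4 151.   72.6] 3.6
ball [531.7  17.5  34.1] 3.3
ballV [531.6  15.4  35.2] 2.0
grip in w2 [271. 177.] [258. 218.] [282. 144.] pocket [291.  79.]
```

servo_tool(
  moves=[
    [-19.5,-31.5,0,0,0,0,1],
    [-19.5,-31.5,0,0,0,0,1],
    [-19.5,-31.5,0,0,0,0,1],
    [0,0,35,0,0,0,1],
    [0,0,35,0,0,0,1],
  ],
)

```text
clock: 1.08
eef_pos: [476.9, 201.7, 234.7]
ee_rot: [-179.9, -0.4, 0.1]
wrist_force: [-0.3, 0.5, -0.3]
grip_width: 1.003
```

```bash
python3 - <<'E'
from h import *
import pickle
s=arm.read_state();print(s['clock'],s['eef_pos'],s['ee_rot'])
c=shot('wrist');pickle.dump(c,open('w3.pkl','wb'));save(c,'w3',k=1.5)
D=pickle.load(open('side.pkl','rb'))
sd=lambda u,v:(190+(u-400)/3.2,140+v/3.2)
print([onz(D,*sd(*p),0).round(1) for p in [(634,278),(678,260)]])
for P in ([523,-85],[573,-74]):
    print([((proj(D,P+[z])-[190,140])*3.2+[400,0]).round().tolist() for z in (0,40,50)])
E
```

```text
1.0833 [476.90570225 201.72228483 234.72154908] [-1.79889426e+02 -3.63607634e-01  7.69032095e-02]
[array([529., -81.,   0.]), array([576.5, -71.1,   0. ])]
[[629.0, 282.0], [631.0, 247.0], [632.0, 237.0]]
[[676.0, 263.0], [679.0, 227.0], [679.0, 218.0]]
```

View pics/w3.png

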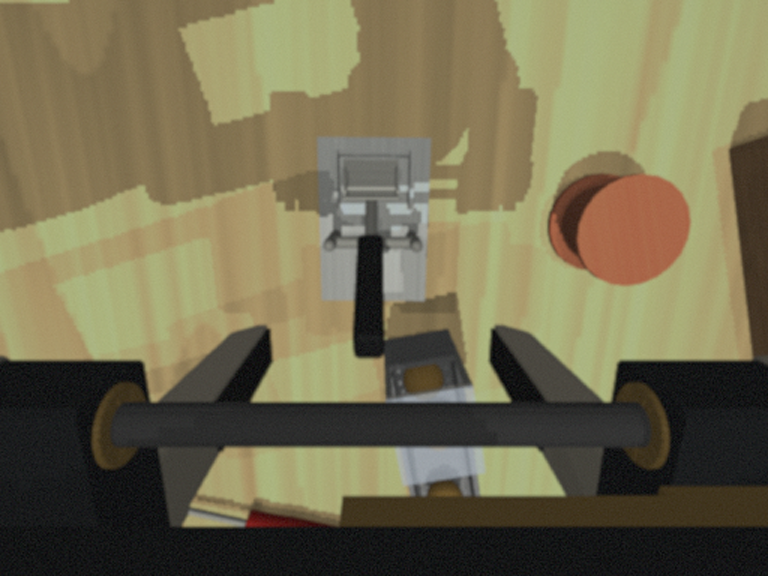

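w3: grip runs from (370,240) to (368,352), about 5 mm to −x of the jaw centre and parallel to the jaws' plane. I'll correct by −4 mm, descend and grasp.

servo_tool(
  moves=[
    [-4,0,20,0,0,0,1],
    [0,0,30,0,0,0,1],
    [0,0,31.5,0,0,0,1],
    [0,0,0,0,0,0,1],
    [0,0,0,0,0,0,0.5],
  ],
  force=60,
)

```text
clock: 1.55
eef_pos: [470.6, 199.2, 150.2]
ee_rot: [179.9, 0.3, -0.1]
wrist_force: [-0.1, 0.4, 0.8]
grip_width: 0.967
```

servo_tool(
  moves=[
    [0,0,0,0,0,0,0],
    [0,0,0,0,0,0,0],
    [0,0,0,0,0,0,0],
    [0,0,0,0,0,0,0],
    [0,0,0,0,0,0,0],
  ],
  force=60,
)

```text
clock: 1.97
eef_pos: [471.9, 200.7, 152.4]
ee_rot: [-180.0, -0.1, 0.0]
wrist_force: [-0.6, -0.5, -0.4]
grip_width: 0.616
```

```bash
python3 - <<'E'
from h import *
s=arm.read_state();print(s)
c=shot('wrist');save(c,'w4',k=1.3)
E
```

```text
{'clock': 1.9667, 'qpos': array([1.73116915e+01, 1.22266155e+00, 1.08108495e+02, 1.60343576e-03,
       7.05616103e+01, 1.73108843e+01]), 'dq': array([ 0.03684406,  0.35765987,  0.48561635, -0.00194358, -0.09579818,
        0.08243394]), 'joint_efforts': array([-7.88583350e-02, -4.61842418e+01, -4.51568305e+01,  6.99632429e-02,
       -1.70853239e-02, -5.28366527e-04]), 'eef_pos': array([471.88205363, 200.71804707, 152.44176549]), 'ee_rot': array([-1.79966647e+02, -1.01925955e-01,  2.45400567e-04]), 'wrist_force': array([-0.64627275, -0.48391509, -0.38110588]), 'ft_torque': array([ 0.03073343,  0.00524901, -0.04500421]), 'grip_width': 0.6160232737412583}
```

servo_tool(
  moves=[
    [0,0,0,0,0,0,0],
    [0,0,0,0,0,0,0],
    [0,0,0,0,0,0,0],
    [0,0,0,0,0,0,0],
    [0,0,0,0,0,0,0],
  ],
)

```text
clock: 2.43
eef_pos: [471.2, 200.5, 151.2]
ee_rot: [180.0, 0.0, 0.0]
wrist_force: [0.2, 0.7, 0.2]
grip_width: 0.22
```

servo_tool(
  moves=[
    [0,0,0,0,0,0,0],
    [0,0,0,0,0,0,0],
    [0,0,0,0,0,0,0],
    [0,0,0,0,0,0,0],
    [0,0,0,0,0,0,0],
  ],
)

```text
clock: 2.85
eef_pos: [471.2, 200.5, 151.2]
ee_rot: [180.0, 0.0, -0.0]
wrist_force: [-0.2, 0.9, -0.9]
grip_width: 0.169
```

```bash
python3 - <<'E'
from h import *
s=arm.read_state();print(s['eef_pos'],s['wrist_force'],s['ft_torque'],s['grip_width']*93)
E
```

```text
[471.19514792 200.4973147  151.15860492] [-0.16622089  0.94255634 -0.93717296] [-0.01455     0.00599338 -0.02214331] 15.690632529196638
```

servo_tool(
  moves=[
    [0,0,-10,0,0,0,0],
    [0,0,-25,0,0,0,0],
    [0,0,-40,0,0,0,0],
    [0,0,-40,0,0,0,0],
    [10,36,0,0,0,0,0],
  ],
)

```text
clock: 3.27
eef_pos: [483.5, 169.2, 276.4]
ee_rot: [-179.7, -0.7, 0.3]
wrist_force: [2.2, 0.2, -0.5]
grip_width: 0.166
```

servo_tool(
  moves=[
    [10,36,0,0,0,0,0],
    [10,36,0,0,0,0,0],
    [10,36,0,0,0,0,0],
    [10,36,0,0,0,0,0],
    [10,36,0,0,0,0,0],
  ],
)

```text
clock: 3.68
eef_pos: [531.4, -17.3, 267.3]
ee_rot: [180.0, -0.1, 0.0]
wrist_force: [0.9, 1.1, -0.3]
grip_width: 0.169
```

servo_tool(
  moves=[
    [10,36,0,0,0,0,0],
    [10,40,0,0,0,0,0],
    [0,0,0,0,0,-6.2,0],
    [0,0,0,0,0,-6.2,0],
    [0,0,0,0,0,0,0],
  ],
)

```text
clock: 4.1
eef_pos: [551.2, -92.6, 266.8]
ee_rot: [180.0, 0.0, 12.6]
wrist_force: [0.4, 0.2, -0.4]
grip_width: 0.167
```

```bash
python3 - <<'E'
from h import *
import pickle
c=shot('wrist');pickle.dump(c,open('w5.pkl','wb'));save(c,'w5',k=1.5)
s=arm.read_state();print(s['eef_pos'],s['ee_rot'],s['wrist_force'],s['ft_torque'],s['clock'])
E
```

```text
[551.21206842 -91.91063722 266.7265493 ] [ 1.79998218e+02 -5.72202421e-03  1.22588746e+01] [ 0.53102105  0.14894349 -1.14331113] [-0.01213588 -0.06651346 -0.01607611] 4.15
```

View pics/w5.png

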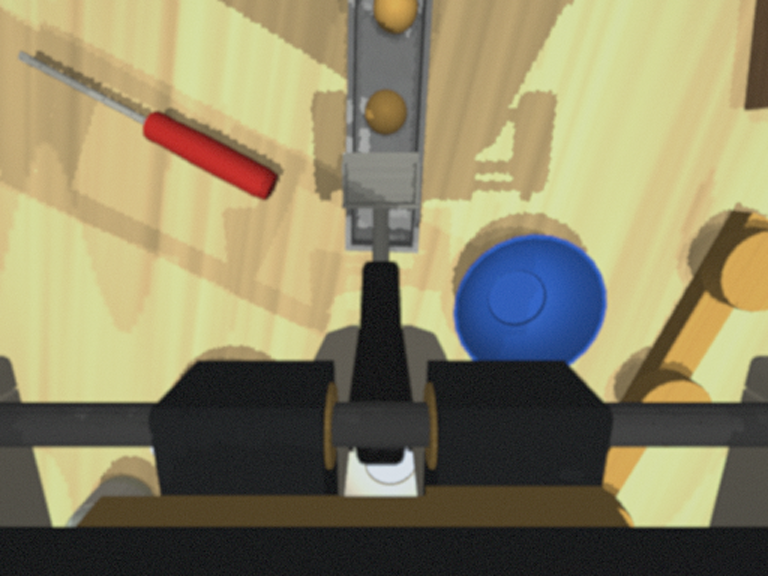

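w5: pocket at (380,180) over the lane. The bin's outer edges are at (346,250)/(418,250) and about (350,5)/(432,5), with balls at (385,111) and (396,10). I'll compute the lane axis in tool coordinates.

```bash
python3 - <<'E'
from h import *
import pickle
c=pickle.load(open('w5.pkl','rb')); he=c['hand_eye']
t=c['T']@np.linalg.inv(he)
g=cv2.cvtColor(c['img'],cv2.COLOR_RGB2HSV)
for zt in (40,45,50):
    P=[onz(c,u/1.5,v/1.5,zt) for u,v in [(346,250),(418,250),(349,5),(431,5)]]
    L=[(np.linalg.inv(t)@np.append(p,1))[:3].round(1) for p in P]
    n=(P[0]+P[1])/2; f=(P[2]+P[3])/2
    print(zt,'widths',np.linalg.norm(P[1]-P[0]).round(1),np.linalg.norm(P[3]-P[2]).round(1),'near',n.round(1),'far',f.round(1),'yaw',np.degrees(np.arctan2(*(f-n)[[1,0]])).round(2),'tool',L[0][:2],L[1][:2])
for u,v in[(385,111),(396,10)]:
    p=onz(c,u/1.5,v/1.5,32); print('ball',p.round(1),(np.linalg.inv(t)@np.append(p,1))[:2].round(1))
# floor saturation edges per row
for r in (5,20,40,60,165):
    s=g[r,215:305,1].astype(int); print(r,''.join('#' if x<60 else '.' for x in s))
print('pocket lip', [(np.linalg.inv(t)@np.append(onz(c,u/1.5,152/1.5,266.7-145.2+9),1))[:2].round(1) for u in (343,418)])
E
```

```text
40 widths 53.8 53.1 near [549.7 -80.   40. ] far [519.5  78.   40. ] yaw 100.83 tool [-25.6 -12.5] [ 28.2 -12.6]
45 widths 52.9 52.2 near [549.5 -79.1  45. ] far [519.7  76.4  45. ] yaw 100.83 tool [-25.2 -13.5] [ 27.7 -13.5]
50 widths 52.1 51.3 near [549.2 -78.2  50. ] far [520.   74.8  50. ] yaw 100.83 tool [-24.8 -14.4] [ 27.2 -14.5]
ball [530.3  15.9  32. ] [   3.3 -110.4]
ball [523.6  78.7  32. ] [  10.4 -173.2]
5 .................#################..............................#########.................
20 .................########################..............##################.................
40 .................######################################################...................
60 .................####################..........#######################....................
165 ...............#################################################..........................
pocket lip [array([-18.8, -79.2]), array([ 18.6, -79.2])]
```

servo_tool(
  moves=[
    [0.8,0,0,0,0,1.4,0],
    [0,0,35,0,0,0,0],
    [0,0,35,0,0,0,0],
    [0,0,20,0,0,0,0],
    [0,0,0,0,0,0,0],
  ],
)

```text
clock: 4.57
eef_pos: [549.0, -89.8, 171.0]
ee_rot: [-179.8, 0.4, 10.8]
wrist_force: [-1.5, 1.1, -2.3]
grip_width: 0.167
```

servo_tool(
  moves=[
    [0,0,4,0,0,0,0],
    [0,0,4,0,0,0,0],
    [0,0,2,0,0,0,0],
    [0,0,1,0,0,0,0],
    [0,0,0,0,0,0,0],
  ],
)

```text
clock: 4.98
eef_pos: [552.6, -91.4, 166.3]
ee_rot: [180.0, -0.1, 11.0]
wrist_force: [-0.5, 0.1, -0.8]
grip_width: 0.167
```

```bash
python3 - <<'E'
from h import *
import pickle
c=shot('side');pickle.dump(c,open('d6.pkl','wb'));w=shot('wrist')
s=arm.read_state();print(s['eef_pos'],s['ee_rot'],s['wrist_force'],s['ft_torque'],s['clock'])
a=cv2.resize(c['img'][130:255,195:320],(450,450),interpolation=2);b=cv2.resize(w['img'][0:190,160:350],(450,450),interpolation=2)
cv2.imwrite('pics/d6.png',np.hstack([a,b])[:,:,::-1])
E
```

```text
[552.44656473 -91.41677403 166.09345202] [ 1.79968697e+02 -6.21353472e-02  1.09891951e+01] [-0.34467604  0.52247357 -0.88378153] [-0.01714426  0.0160317  -0.00714814] 5.0833
```

servo_tool(
  moves=[
    [0,0,1.5,0,0,0,0],
    [0,0,1.5,0,0,0,0],
    [0,0,0,0,0,0,0],
  ],
)

```text
clock: 5.33
eef_pos: [552.5, -91.5, 163.3]
ee_rot: [180.0, -0.1, 11.0]
wrist_force: [-0.6, -1.0, 6.2]
grip_width: 0.168
```

servo_tool(
  moves=[
    [0,0,1,0,0,0,0],
    [0,0,1,0,0,0,0],
    [0,0,0,0,0,0,0],
  ],
)

```text
clock: 5.58
eef_pos: [553.0, -92.0, 162.9]
ee_rot: [179.9, -0.1, 11.0]
wrist_force: [-5.1, -1.3, 16.3]
grip_width: 0.167
```

servo_tool(
  moves=[
    [0,0,1,0,0,0,0],
    [0,0,0,0,0,0,0],
  ],
)

```text
clock: 5.75
eef_pos: [553.2, -92.4, 162.4]
ee_rot: [179.9, -0.1, 11.0]
wrist_force: [-5.5, -3.1, 18.8]
grip_width: 0.171
```

servo_tool(
  moves=[
    [0,0,1,0,0,0,0],
    [0,0,0,0,0,0,0],
  ],
)

```text
clock: 5.92
eef_pos: [553.4, -92.9, 161.9]
ee_rot: [179.8, -0.2, 11.0]
wrist_force: [-6.9, -5.0, 20.2]
grip_width: 0.166
```

servo_tool(
  moves=[
    [0,0,-3,0,0,0,0],
    [0,0,0,0,0,0,0],
    [0,0,0,0,0,0,0],
  ],
)

```text
clock: 6.17
eef_pos: [552.7, -91.6, 162.1]
ee_rot: [179.9, -0.1, 11.0]
wrist_force: [-1.0, -1.8, 7.7]
grip_width: 0.17
```

```bash
python3 - <<'E'
from h import *
import pickle
w=shot('wrist');pickle.dump(w,open('w7.pkl','wb'))
s=arm.read_state();print(s['eef_pos'],s['ee_rot'],s['wrist_force'],s['ft_torque'],s['clock'])
c=w;t=c['T']@np.linalg.inv(c['hand_eye'])
save(w,'w7',(180,0,330,190),3)
E
```

```text
[552.66931119 -91.6307183  162.08647121] [ 1.79945041e+02 -9.00818225e-02  1.09918369e+01] [-0.28508551 -2.31263544  7.05669402] [-0.0455216   0.16443996  0.03235373] 6.2167
```

View pics/w7.png

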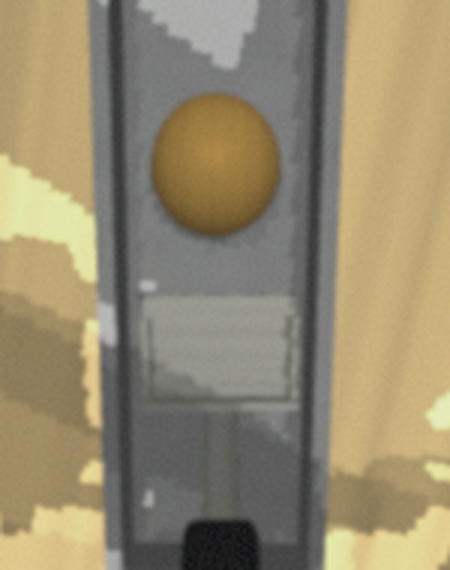

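w7: pocket (143–300 px) sits flat in the lane (floor 129–301), about 1.7 mm right of centre, with the ball 10–15 mm ahead of the lip. I'll centre it, relieve the load and push slowly.

servo_tool(
  moves=[
    [-1.7,0,-0.8,0,0,0,0],
    [0,-6,0,0,0,0,0],
    [0,-6,0,0,0,0,0],
    [0,-6,0,0,0,0,0],
    [0,-6,0,0,0,0,0],
  ],
)

```text
clock: 6.63
eef_pos: [545.7, -67.4, 162.1]
ee_rot: [180.0, -0.0, 11.0]
wrist_force: [0.4, -2.0, 4.0]
grip_width: 0.17
```

servo_tool(
  moves=[
    [0,-6,0,0,0,0,0],
    [0,-6,0,0,0,0,0],
    [0,-6,0,0,0,0,0],
    [0,-6,0,0,0,0,0],
    [0,-6,0,0,0,0,0],
  ],
)

```text
clock: 7.05
eef_pos: [540.0, -38.0, 162.1]
ee_rot: [180.0, -0.0, 11.0]
wrist_force: [0.2, -2.8, 3.6]
grip_width: 0.169
```

servo_tool(
  moves=[
    [0,-5,0,0,0,0,0],
    [0,-5,0,0,0,0,0],
    [0,0,0,0,0,0,0],
  ],
)

```text
clock: 7.3
eef_pos: [538.0, -27.7, 162.0]
ee_rot: [-180.0, 0.0, 11.0]
wrist_force: [0.9, 0.5, 4.0]
grip_width: 0.165
```

```bash
python3 - <<'E'
from h import *
import pickle
w=shot('wrist');pickle.dump(w,open('w8.pkl','wb'))
s=arm.read_state();print(s['eef_pos'],s['ee_rot'],s['wrist_force'],s['ft_torque'],s['clock'])
save(w,'w8',(180,0,330,190),3)
p=s['eef_pos'][:2]; u=np.array([-.1879,.9822]);print('origin bin x',(p-[528.2,32.5])@u+64,'across',(p-[528.2,32.5])@np.array([-u[1],u[0]]))
hsv=cv2.cvtColor(w['img'],cv2.COLOR_RGB2HSV);m=((hsv[...,0]>8)&(hsv[...,0]<25)&(hsv[...,1]>130)).astype('uint8');m[:,:222]=0;m[:,285:]=0;m[180:]=0
n,l,st,ce=cv2.connectedComponentsWithStats(m);print([(st[i].tolist(),ce[i].round(1).tolist()) for i in range(1,n) if st[i,4]>60])
E
```

```text
[538.00455222 -27.86329755 161.9387259 ] [-1.79933917e+02  1.31558172e-03  1.10329794e+01] [0.26454344 1.90542872 4.61302233] [ 0.61265457 -0.02595691 -0.04849076] 7.35
origin bin x 2.8688937869123095 across 1.712232422259872
[([232, 25, 53, 75, 2409], [257.2, 60.8])]
```

servo_tool(
  moves=[
    [0,-5,0,0,0,0,0],
    [0,-5,0,0,0,0,0],
    [0,-4,0,0,0,0,0],
    [0,-4,0,0,0,0,0],
    [0,0,0,0,0,0,0],
  ],
)

```text
clock: 7.77
eef_pos: [534.6, -10.6, 162.1]
ee_rot: [-180.0, -0.0, 11.0]
wrist_force: [-0.1, -2.3, 4.8]
grip_width: 0.167
```

servo_tool(
  moves=[
    [0,-3,0,0,0,0,0],
    [0,-3,0,0,0,0,0],
    [0,-3,0,0,0,0,0],
  ],
)

```text
clock: 8.02
eef_pos: [533.0, -2.3, 162.1]
ee_rot: [180.0, -0.0, 11.0]
wrist_force: [1.4, -3.1, 5.5]
grip_width: 0.168
```

```bash
cat > chk.py <<'E'
from h import *
import sys
w=shot('wrist'); save(w,sys.argv[1],(180,0,330,190),3)
s=arm.read_state();print(s['eef_pos'],s['ee_rot'],s['wrist_force'],s['ft_torque'],s['clock'],s['grip_width'])
p=s['eef_pos'][:2]; u=np.array([-.1879,.9822]);print('origin bin x',(p-[528.2,32.5])@u+64,'across',(p-[528.2,32.5])@np.array([-u[1],u[0]]))
hsv=cv2.cvtColor(w['img'],cv2.COLOR_RGB2HSV);m=((hsv[...,0]>8)&(hsv[...,0]<25)&(hsv[...,1]>130)).astype('uint8');m[:,222+4:]*=1;m[:,:226]=0;m[:,283:]=0;m[160:]=0
n,l,st,ce=cv2.connectedComponentsWithStats(m);print([(st[i].tolist(),ce[i].round(1).tolist()) for i in range(1,n) if st[i,4]>60])
E
python3 chk.py w9
```

```text
[532.925182    -1.79744866 162.09725563] [-1.79994548e+02 -2.52760731e-03  1.09977178e+01] [ 1.13357309 -2.30961267  4.64023755] [-0.29966382 -0.14030956  0.0549348 ] 8.0667 0.16843529363823606
origin bin x 29.42518423131 across 1.8034168379019722
[([226, 82, 55, 45, 1420], [247.6, 103.3])]
```

View pics/w9.png

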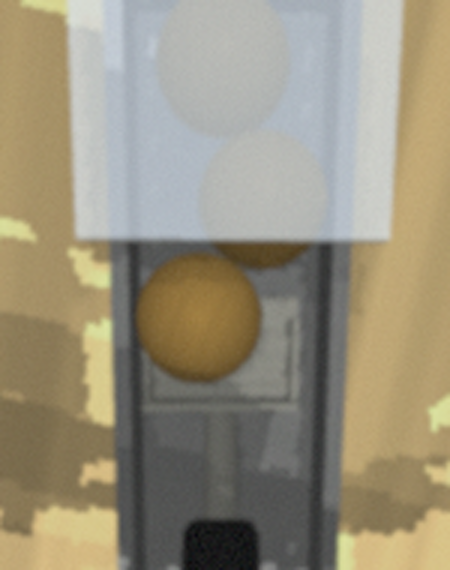

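w9: first ball, centre (199,318), is on the lip but about 5 mm left of the pocket centre (221), beside the second ball. I'll shift the scoop left about 2 mm while finishing the push.

servo_tool(
  moves=[
    [-2.2,-1,0,0,0,0,0],
    [0,-3,0,0,0,0,0],
    [0,-3,0,0,0,0,0],
    [0,0,0,0,0,0,0],
  ],
)

```text
clock: 8.4
eef_pos: [530.1, 4.4, 162.2]
ee_rot: [180.0, -0.1, 11.0]
wrist_force: [5.3, -1.4, 1.2]
grip_width: 0.163
```

```bash
python3 chk.py w10
```

```text
[530.11861017   4.37314916 162.17391503] [ 1.79986243e+02 -1.24515062e-01  1.09801268e+01] [ 4.71847063 -1.03312177  1.07655294] [-0.25992209 -1.21259984 -0.35614869] 8.45 0.1675768489885752
origin bin x 36.013300257945204 across 3.400576361488637
[([227, 96, 40, 38, 1222], [247.0, 114.0])]
```

```bash
python3 - <<'E'
import cv2
im=cv2.imread('pics/w10.png'); im=cv2.resize(im,(150,190),interpolation=cv2.INTER_AREA)
h=cv2.cvtColor(im,cv2.COLOR_BGR2HSV)
for r in range(84,142,2):
    print(r,''.join('O' if h[r,c,1]>120 else str(h[r,c,2]//26) for c in range(30,115)))
E
```

```text
84 7777777777777777777777777777777777777777666666766677777777777776677777676767666677777
86 7777777777777777777777777777777777777777666666667767677777677766776776676666666777777
88 8887777777777777777777777777777777777777766666766666766677676677666766666666667777777
90 8888888877777777677777777777777777777777777666666666666767666666676666666666777677777
92 8888888877777777777777777777777777777777777766666666666666666667676766666677777777777
94 7777666665555555555555555555555555555555555555555555555555555555556665555666666666666
96 6666555554333432222333333333OOOOOOOOOOOOOOOOOOOOOO3O3OO333O3OO33333333333333322222334
98 666555555434443222233333OOOOOOOOOOOOOOOOOOOOOOOOOOOO333333333333333333333333322222334
100 66666666644444322234333OOOOOOOOOOOOOOOOOOOOOOOOOOOOO334444444444444444433333322222334
102 666666666544443322343OOOOOOOOOOOOOOOOOOOOOOOOOOOOOOOO44444444444444444433333322222333
104 66666666654444332233OOOOOOOOOOOOOOOOOOOOOOOOOOOOOOOOOOO444444444444444433333322222334
106 6677777665444433223OOOOOOOOOOOOOOOOOOOOOOOOOOOOOOOOOOOOO44444444444344443333322222344
108 778888887544443323OOOOOO
[... 801 characters left out ...]
222333OOOOOOOOOOOOOOOOOOOOOOOOOOOOOOOO34445555555444444443333322223444
128 88888888764333322233333OOOOOOOOOOOOOOOOOOOOOOOOOOOOO344444555554443455433333222223444
130 88888888764333322233333333OOOOOOOOOOOOOOOOOOOOOOOO34444455555555444444433333222223444
132 88888888875333332233333333333OOOOOOOOOOOOOOOOO332333334444444443333444433333222223444
134 78888888875333332233333333333333333OOO33333333333333333333333334444444443333222223444
136 7888888887533333223334334344443333333333333444343444444434444444444544443333222223444
138 8888888887533332222233333333333333333333333333333333333333344444444444443333222233444
140 7888888887533333222233333333333333333333333333333333333333344444444444433333222234444
```

Ball spans columns 47–86 and rows 95–134 of the crop, so it is over the pocket between lip and back wall, against the left side. I'll tip the mouth up in place while rising.

servo_tool(
  moves=[
    [0.5,7.5,0,3,0,0,0],
    [0.5,7.5,0,3,0,0,0],
    [0,7.5,0,3,0,0,0],
    [0,7.5,0,3,0,0,0],
    [0,0,0,0,0,0,0],
  ],
)

```text
clock: 8.87
eef_pos: [536.1, -26.0, 158.6]
ee_rot: [-167.8, 0.0, 10.8]
wrist_force: [3.8, 1.0, -0.3]
grip_width: 0.171
```

```bash
cat > asc.py <<'E'
from h import *
w=shot('wrist'); save(w,'asc')
s=arm.read_state();print(s['eef_pos'].round(1),s['ee_rot'].round(1),s['wrist_force'].round(1),s['ft_torque'].round(2),s['clock'])
h=cv2.cvtColor(w['img'],cv2.COLOR_RGB2HSV)[:,180:330]
for r in range(40,180,5): print(r,''.join('O' if (h[r,c,1]>150 and 8<h[r,c,0]<25) else str(h[r,c,2]//26) for c in range(20,125,2)))
E
python3 asc.py
```

```text
[536.1 -25.6 158.8] [-167.9    0.    10.8] [ 3.4 -0.   1. ] [-0.06 -0.82 -0.44] 8.9167
40 88888888888777666666667767666666667777777776677777888
45 88888888888777666667666666666666667777777777677777777
50 88888888888777676666666666666666677777777776677777777
55 88888888888777677666666666666666777777777776677777777
60 88888888888777677777666666666666667666677777777777777
65 88888888888777777777777777667676776676666666777777777
70 88888876665555444444444444444454555555454444444555555
75 8888888887755422344344333OO5OOO5OOOOOO5OO543244466666
80 88888888887554223345545544O5666666OO6O665O43255466666
85 888888888876542233555555544OO5666O6666O55432255466666
90 888888888875552233455554543345O55O555O444442233456666
95 88888888888665223455OOOO66555433444334455542233456666
100 888888888886655756OOOO7OOOOOOO65467777765442244466667
105 888888888876654O6OO7OOO8OO7OO7O6O46777754332244455667
110 8888888888866556OOOOO88888O8O7OOO45777665322244455677
115 888888888886655OOOOOOO8888887O766O4677544332244456677
120 8888888888866545OOO7OOOOOOOOOO66546775344332244566777
125 8888888888866545O66OOO77OOOOO6OO567754443331244566777
130 8888888888866534544O5O6O66O55445654444343332244567777
135 66667888888665577777665555667654444444444332244567777
140 66666667888665223333333333443333333333443332344577777
145 66666666666665234444444333444334444444444332344677777
150 66666666666653233444443333444334444444443322344677777
155 66666666666543233444444333444334444444443322344677777
160 66666666666444234444444333444334444444444322344677777
165 66666666666444233444443333444334444444443322344677776
170 66666666666444234444443334444334444444443322344677766
175 66666666666444234443321011001111244444443322344677776
```

Ball is seated in the pocket (rows 95–132) and clear of the next one (rows 75–88). I'll lift out gently and plan the pour at the farther shade.

```bash
cat > plan.py <<'E'
from h import *
def pose(lip,yaw,tilt,off=(-64,0,144)):
    # lip world pos, scoop yaw (deg), tilt>0 = mouth down -> tool pose
    Rs=R.from_euler('ZY',[yaw,tilt],degrees=True).as_matrix()
    o=np.array(lip)-Rs@np.array([9,0,0]); T=np.eye(4)
    T[:3,:3]=Rs@np.array([[0,-1,0],[-1,0,0],[0,0,-1.]])  # tool x=-sy, y=-sx, z=-sz
    T[:3,3]=o+Rs@np.array(off); return T
def lipof(T,off=(-64,0,144)):
    Rs=T[:3,:3]@np.array([[0,-1,0],[-1,0,0],[0,0,-1.]]).T
    return T[:3,3]+Rs@(np.array([9,0,0])-off), R.from_matrix(Rs).as_euler('ZYX',degrees=True)
def rows(A,B,n,ease=False):
    D=np.linalg.inv(A)@B; rv=R.from_matrix(D[:3,:3]).as_rotvec()
    f=np.linspace(0,1,n+1); f=(1-np.cos(np.pi*f))/2 if ease else f
    P=[]
    for k in f:
        T=np.eye(4); T[:3,:3]=A[:3,:3]@R.from_rotvec(rv*k).as_matrix(); T[:3,3]=A[:3,3]+(B[:3,3]-A[:3,3])*k; P.append(T)
    for a,b in zip(P,P[1:]):
        d=np.linalg.inv(a)@b; print([round(float(x),1) for x in d[:3,3]]+[round(float(x),2) for x in np.degrees(R.from_matrix(d[:3,:3]).as_rotvec())])
    return B
E
python3 - <<'E'
from plan import *
np.set_printoptions(precision=1,suppress=True)
A=tool(); print(lipof(A))
u=np.array([-.1879,.9822]); c=np.array([603,-284])
l,e=lipof(A); print('lift')
B=rows(A,pose(np.array([l[0]+2-0,l[1],l[2]+90]),100.83,-14),6,True)
p=c-42*u; print('carry',p)
C=rows(B,pose([p[0],p[1],75],100.83,-14),20,True); print(C[:3,3])
print('lower');D=rows(C,pose([p[0],p[1],54],100.83,-5),3)
print('pour');E=rows(D,pose([p[0],p[1],49],100.83,30),10);print(E[:3,3])
E
```

```text
(array([517. ,  74.1,  33.3]), array([100.8, -12.1,   0. ]))
lift
[0.1, -0.9, -5.7, 0.13, 0.0, -0.0]
[0.3, -2.5, -15.7, 0.35, 0.01, -0.0]
[0.5, -3.6, -21.4, 0.48, 0.01, -0.0]
[0.5, -3.8, -21.3, 0.48, 0.01, -0.0]
[0.3, -2.9, -15.6, 0.35, 0.01, -0.0]
[0.1, -1.1, -5.7, 0.13, 0.0, -0.0]
carry [ 610.9 -325.3]
[0.1, 2.5, -0.3, 0.0, 0.0, -0.0]
[0.3, 7.5, -1.0, 0.0, 0.0, -0.0]
[0.5, 12.3, -1.6, 0.0, 0.0, -0.0]
[0.6, 16.8, -2.1, 0.0, 0.0, -0.0]
[0.8, 20.8, -2.7, 0.0, 0.0, -0.0]
[0.9, 24.4, -3.1, 0.0, 0.0, -0.0]
[1.0, 27.4, -3.5, 0.0, 0.0, -0.0]
[1.1, 29.6, -3.8, 0.0, 0.0, -0.0]
[1.2, 31.2, -4.0, 0.0, 0.0, -0.0]
[1.2, 32.0, -4.1, 0.0, 0.0, -0.0]
[1.2, 32.0, -4.1, 0.0, 0.0, -0.0]
[1.2, 31.2, -4.0, 0.0, 0.0, -0.0]
[1.1, 29.6, -3.8, 0.0, 0.0, -0.0]
[1.0, 27.4, -3.5, 0.0, 0.0, -0.0]
[0.9, 24.4, -3.1, 0.0, 0.0, -0.0]
[0.8, 20.8, -2.7, 0.0, 0.0, -0.0]
[0.6, 16.8, -2.1, 0.0, 0.0, -0.0]
[0.5, 12.3, -1.6, 0.0, 0.0, -0.0]
[0.3, 7.5, -1.0, 0.0, 0.0, -0.0]
[0.1, 2.5, -0.3, 0.0, 0.0, -0.0]
[ 630.7 -429.   197.1]
lower
[-0.0, -6.1, 3.6, -3.0, 0.0, -0.0]
[0.0, -6.3, 3.3, -3.0, 0.0, -0.0]
[-0.0, -6.5, 2.9, -3.0, -0.0, -0.0]
pour
[0.0, -9.5, -1.1, -3.5, -0.0, 0.0]
[0.0, -9.5, -1.7, -3.5, -0.0, 0.0]
[0.0, -9.3, -2.2, -3.5, -0.0, -0.0]
[0.0, -9.2, -2.8, -3.5, -0.0, 0.0]
[0.0, -9.0, -3.4, -3.5, -0.0, 0.0]
[-0.0, -8.8, -3.9, -3.5, -0.0, 0.0]
[0.0, -8.5, -4.4, -3.5, -0.0, 0.0]
[-0.0, -8.2, -4.9, -3.5, -0.0, 0.0]
[0.0, -7.9, -5.4, -3.5, -0.0, 0.0]
[0.0, -7.6, -5.9, -3.5, 0.0, -0.0]
[ 609.2 -316.6  210.2]
```

servo_tool(
  moves=[
    [1,0,-6,0.5,0,0,0],
    [0.5,0,-16,0.5,0,0,0],
    [0.5,-2,-21,0.5,0,0,0],
    [0,-2,-21,0.5,0,0,0],
    [0,0,-16,0,0,0,0],
  ],
)

```text
clock: 9.33
eef_pos: [540.3, -37.8, 240.0]
ee_rot: [-166.0, 0.1, 11.1]
wrist_force: [0.6, -0.5, -1.3]
grip_width: 0.17
```

servo_tool(
  moves=[
    [0,0,-6,0,0,0,0],
    [0,2.5,0,0,0,0,0],
    [0.3,7.5,-1,0,0,0,0],
    [0.5,12,-1.5,0,0,0,0],
    [0.6,16,-2,0,0,0,0],
  ],
)

```text
clock: 9.75
eef_pos: [549.2, -77.2, 237.9]
ee_rot: [-165.9, 0.1, 11.1]
wrist_force: [-0.3, 0.2, -2.1]
grip_width: 0.167
```

```bash
python3 asc.py; python3 -c "
from plan import *
print(lipof(tool()))"
```

```text
[549.6 -80.5 237.4] [-1.661e+02  1.000e-01  1.100e+01] [-1.3 -1.4 -1.2] [-0.33  0.08  0.06] 9.8
40 67788776666567676666666666666666666766677776787788888
45 77787777777667776666666666666666666666677776887788888
50 78888777777766544344343434444444444444444556887888888
55 7788777777777775423333323333O4OO433333234556777888888
60 788777777777777542343333333333333333O3234556678888888
65 788777777777777542344444443333O3333O32234556666777888
70 888777777777777542344444444O443O333222234556666766677
75 88777777777777754234444444444433333332234555666776666
80 88777777777777754234555555555555555543244556667766666
85 88777777777777754235555555555555555554355555667766666
90 87777777777787754234555555555555555554355777777666666
95 87777777778788754345OOOOO5544444345554355778888766666
100 77777777788788755OOO7OOOOO6O6554567777765678888766666
105 777777777888875O6OO7OO7OOOOOO66O447777665678887666666
110 77777777887885OOOOOO777777OOO6O6O44676565688766666666
115 77777777878885OO6OOOO7777OOOOOO5545777665687666666666
120 566777788788865OOOOOOOOOOOO7666OO46776565667666666666
125 66556667888887645O6OOOOO6O6OO554567777665676666666666
130 555556666667777444O5OO5OOO554456666776565666666666666
135 56556666666665666666655555666666666666645666666666666
140 55556666666655553233333334554333333332335666666666666
145 55556666666665432233333335554333333332335666666666666
150 77766666666665442233333334543333333332345666666666666
155 77666666666665442344333333444333333332335666666666666
160 77766666666666442343333433443333333332345666666666666
165 77666666666666443334333433444343334432345666666666666
170 77666666666665443343333433443343344432345666666666666
175 77666666666666443333320100000001234332346666666666666
(array([529.26297752,  23.07600144, 115.2808755 ]), array([100.93362334, -13.94905567,   0.13638623]))
```

servo_tool(
  moves=[
    [0.8,19,-2.5,0,0,0,0],
    [0.8,22,-3.2,0,0,0,0],
    [1,24.8,-3.8,0,0,0,0],
    [1,24.8,-3.8,0,0,0,0],
    [1,24.8,-3.8,0,0,0,0],
  ],
)

```text
clock: 10.22
eef_pos: [576.1, -192.4, 226.5]
ee_rot: [-165.9, 0.1, 11.0]
wrist_force: [-0.1, -1.0, -1.8]
grip_width: 0.167
```

servo_tool(
  moves=[
    [1,24.8,-3.8,0,0,0,0],
    [1,24.8,-3.8,0,0,0,0],
    [1,24.8,-3.8,0,0,0,0],
    [1,24.8,-3.8,0,0,0,0],
    [1,24.8,-3.8,0,0,0,0],
  ],
)

```text
clock: 10.63
eef_pos: [604.5, -314.2, 214.5]
ee_rot: [-165.9, 0.1, 10.9]
wrist_force: [0.2, 0.1, -0.8]
grip_width: 0.168
```

servo_tool(
  moves=[
    [1,24.8,-3.8,0,0,0,0],
    [0.8,22,-3.2,0,0,0,0],
    [0.8,19,-2.5,0,0,0,0],
    [0.6,16,-1.8,0,0,0,0],
    [0.5,12,-1,0,0,0,0],
  ],
)

```text
clock: 11.05
eef_pos: [625.6, -406.2, 203.2]
ee_rot: [-165.9, 0.1, 10.9]
wrist_force: [0.6, -0.2, -2.2]
grip_width: 0.168
```

servo_tool(
  moves=[
    [0.4,9,0,0,0,0,0],
    [0.3,6,0.5,0,0,0,0],
    [0,4,1,0,0,0,0],
    [0,2,0,0,0,0,0],
    [0,0,0,0,0,0,0],
  ],
)

```text
clock: 11.47
eef_pos: [630.9, -423.2, 198.3]
ee_rot: [-165.9, 0.0, 11.0]
wrist_force: [0.1, -0.1, -1.8]
grip_width: 0.17
```

```bash
python3 asc.py; python3 - <<'E'
from plan import *
A=tool(); print(lipof(A)); p=[610.9,-325.3]
D=rows(A,pose([*p,56],100.83,-5),4)
print('pour');E=rows(D,pose([*p,49],100.83,30),10)
w=cv2.imread('pics/asc.png')
for i in range(0):pass
E
```

```text
[ 631.1 -422.8  198.8] [-166.    0.   11.] [ 0.2  0.8 -0.9] [-0.22 -0.06 -0.03] 11.5167
40 77887667677777777777777777778777777777755555544445666
45 88766677777777777788888888888888888887777655555554456
50 76666777777777788888888888888888888888888875555555444
55 66667777777788888888888888888888888888888887655555554
60 66677777777888888888888888888888888888888888866555555
65 66777777788888888888888888888888888888888888888765555
70 66777777888888888888888777777778888888888888888876555
75 67777778888888888887788888888888877888888888888877776
80 67777778888888887688888888888888888878888888888887777
85 55677778888888877888888888888888888887788888888888777
90 55556778888888868888888888888888888888688888888887777
95 555555678888888688655OOOOOO55567777888778888888877777
100 55555556668888765O6O6OOOOOO6OOO4467777776888888877777
105 555555566667885OOOOOO7O77OOO7OOOO46777666788887777776
110 555555556666675OOOOOOO777OOOOOOOO45776567888877777655
115 655555555566655OOOOOOO777OOOOOOOO45777566787776655545
120 666555555555654O66O7OOOOOOOO7O6O546776566777555555566
125 7556544555555565O5OO6OO7O6OO65O446
[... 522 characters left out ...]
6666666666666666666
175 55566666666777777775430001001001366666666666666666666
(array([ 610.89542012, -318.98582029,   76.85271207]), array([ 1.00996057e+02, -1.40359184e+01,  2.11647170e-02]))
[-0.4, -3.1, 2.3, -2.26, 0.01, 0.04]
[-0.4, -3.2, 2.1, -2.26, 0.01, 0.04]
[-0.4, -3.3, 2.0, -2.26, 0.01, 0.04]
[-0.4, -3.4, 1.9, -2.26, 0.01, 0.04]
pour
[0.0, -9.5, -0.9, -3.5, -0.0, 0.0]
[0.0, -9.4, -1.5, -3.5, -0.0, 0.0]
[0.0, -9.3, -2.0, -3.5, -0.0, -0.0]
[0.0, -9.2, -2.6, -3.5, -0.0, 0.0]
[0.0, -9.0, -3.2, -3.5, -0.0, 0.0]
[-0.0, -8.8, -3.7, -3.5, -0.0, 0.0]
[-0.0, -8.6, -4.2, -3.5, -0.0, 0.0]
[-0.0, -8.3, -4.8, -3.5, -0.0, 0.0]
[0.0, -8.0, -5.3, -3.5, -0.0, 0.0]
[-0.0, -7.7, -5.7, -3.5, 0.0, -0.0]
```

Ball still aboard, with the bowl centred in front of the pocket. Pour.

servo_tool(
  moves=[
    [-0.4,-3.2,2.2,-2.2,0,0,0],
    [-0.4,-3.2,2.2,-2.2,0,0,0],
    [-0.4,-3.3,2,-2.3,0,0,0],
    [-0.4,-3.4,2,-2.3,0,0,0],
    [0,0,0,0,0,0,0],
  ],
)

```text
clock: 11.93
eef_pos: [627.3, -406.9, 194.1]
ee_rot: [-175.1, -0.0, 11.1]
wrist_force: [0.1, 0.6, -1.1]
grip_width: 0.175
```

servo_tool(
  moves=[
    [0,-9.5,-1,-3.5,0,0,0],
    [0,-9.4,-1.5,-3.5,0,0,0],
    [0,-9.3,-2,-3.5,0,0,0],
    [0,-9.2,-2.6,-3.5,0,0,0],
    [0,-9,-3.2,-3.5,0,0,0],
  ],
)

```text
clock: 12.35
eef_pos: [618.0, -362.5, 203.0]
ee_rot: [167.4, -0.0, 11.0]
wrist_force: [-0.4, 0.1, -0.2]
grip_width: 0.168
```

servo_tool(
  moves=[
    [0,-8.8,-3.7,-3.5,0,0,0],
    [0,-8.6,-4.2,-3.5,0,0,0],
    [0,-8.3,-4.8,-3.5,0,0,0],
    [0,-8,-5.3,-3.5,0,0,0],
    [0,-7.7,-5.7,-3.5,0,0,0],
  ],
)

```text
clock: 12.77
eef_pos: [609.1, -316.2, 211.8]
ee_rot: [149.9, -0.1, 11.0]
wrist_force: [-0.3, -0.5, -1.1]
grip_width: 0.173
```

servo_tool(
  moves=[
    [0,0,0,0,0,0,0],
    [0,0,0,0,0,0,0],
    [0,0,0,0,0,0,0],
    [0,0,0,0,0,0,0],
    [0,0,0,0,0,0,0],
  ],
)

```text
clock: 13.18
eef_pos: [609.0, -317.9, 211.1]
ee_rot: [150.0, -0.0, 10.9]
wrist_force: [0.4, 0.3, -0.7]
grip_width: 0.167
```

```bash
python3 - <<'E'
from plan import *
import pickle
A=tool(); print(lipof(A),arm.read_state()['wrist_force'],arm.read_state()['clock'])
c=shot('side'); h=cv2.cvtColor(c['img'],cv2.COLOR_RGB2HSV); save(c,'d11',(210,180,370,310),4)
m=((h[...,0]>8)&(h[...,0]<25)&(h[...,1]>140)).astype('uint8')
n,l,st,ce=cv2.connectedComponentsWithStats(m[230:300,225:360]);print([(st[i].tolist(),(ce[i]+[225,230]).round(1).tolist()) for i in range(1,n) if st[i,4]>15])
for u,v in [ce[i]+[225,230] for i in range(1,n) if st[i,4]>40]: print(onz(c,u,v,20))
print('expected',proj(c,[603,-284,20]))
E
```

```text
(array([ 610.74317157, -326.42443845,   49.86942675]), array([ 1.00899100e+02,  2.99589437e+01, -2.67123260e-02])) [ 0.41628623  0.26485763 -0.68157429] 13.1833
[([94, 28, 11, 10, 93], [324.0, 262.5])]
[ 606.36241029 -279.24898164   20.        ]
expected [323.77951946 264.21586844]
```

First ball rests at the shade's centre (606,−279). Going back to the bin.

```bash
python3 - <<'E'
from plan import *
A=tool(); u=np.array([-.1859,.9826])
B=pose([610.9,-333,100],100.9,0); rows(A,B,6,False)
C=pose([0,0,0],100.9,0); C[:3,3]=[550.1,-91.6,240]; print('go',np.linalg.inv(B)@np.append(C[:3,3],1))
E
```

```text
[-0.2, 15.5, 2.6, 4.99, -0.0, 0.0]
[-0.2, 15.7, 1.2, 4.99, -0.0, 0.0]
[-0.2, 15.7, -0.1, 4.99, -0.0, 0.0]
[-0.2, 15.6, -1.5, 4.99, -0.0, 0.0]
[-0.2, 15.4, -2.9, 4.99, -0.0, 0.0]
[-0.2, 15.1, -4.2, 4.99, -0.0, 0.0]
go [ -14.05544979 -321.54183618    4.            1.        ]
```

servo_tool(
  moves=[
    [0,12,-20,0,0,0,0],
    [0,15.7,1,5,0,0,0],
    [0,15.7,1.2,5,0,0,0],
    [-0.2,15.7,-0.1,5,0,0,0],
    [-0.2,15.6,-1.5,5,0,0,0],
  ],
)

```text
clock: 13.65
eef_pos: [620.2, -375.3, 259.1]
ee_rot: [170.2, -0.1, 11.1]
wrist_force: [0.0, 0.7, -1.1]
grip_width: 0.169
```

servo_tool(
  moves=[
    [-0.2,15.4,-3,5,0,0,0],
    [-0.2,15,-4,5,0,0,0],
    [-1.5,-20,0,0,0,0,0],
    [-1.5,-35,0,0,0,0,0],
    [-1.5,-38,0,0,0,0,0],
  ],
)

```text
clock: 14.07
eef_pos: [602.2, -315.0, 266.4]
ee_rot: [-179.9, 0.1, 10.8]
wrist_force: [0.5, 1.0, -0.4]
grip_width: 0.167
```

servo_tool(
  moves=[
    [-1.5,-38,0,0,0,0,0],
    [-1.5,-38,0,0,0,0,0],
    [-1.5,-38,0,0,0,0,0],
    [-1.5,-38,0,0,0,0,0],
    [-1.5,-38,0,0,0,0,0],
  ],
)

```text
clock: 14.48
eef_pos: [558.7, -126.7, 268.6]
ee_rot: [-180.0, -0.0, 11.0]
wrist_force: [1.0, -0.0, -1.3]
grip_width: 0.172
```

servo_tool(
  moves=[
    [-1.5,-20,0,0,0,0,0],
    [0,0,0,0,0,0,0],
    [0,0,0,0,0,0,0],
  ],
)

```text
clock: 14.73
eef_pos: [554.1, -107.9, 269.0]
ee_rot: [180.0, -0.0, 11.1]
wrist_force: [0.9, -1.5, -1.0]
grip_width: 0.168
```

```bash
python3 - <<'E'
from plan import *
A=tool(); print(lipof(A),arm.read_state()['clock'],A[:3,3])
C=pose([0,0,0],100.9,0); C[:3,3]=[550.1,-91.6,175]; rows(A,C,1)
w=shot('wrist'); save(w,'w12'); h=cv2.cvtColor(w['img'],cv2.COLOR_RGB2HSV)[:,180:330]
for r in range(0,175,5): print(r,''.join('O' if (h[r,c,1]>120 and 8<h[r,c,0]<25) else str(h[r,c,2]//26) for c in range(20,125,2)))
E
```

```text
(array([540.18654229, -36.32848701, 124.94018195]), array([ 1.01097645e+02,  2.34042820e-02, -4.86120018e-02])) 14.7333 [ 554.10648721 -107.92921825  268.96993728]
[-0.9, -16.8, 94.0, 0.02, -0.05, 0.2]
0 66666666666665453345666666666666666655424456677777766
5 66666666666666442344456666666666666665324466677777766
10 66666666666665442344444455666666666654334466677777666
15 66666666666666442344444444444566666543334466777777666
20 66666666666665443344444444444444455443234567777777666
25 66666666666666442344444444444444444443234567777776666
30 66666666666665443344444444444444444443234567777776666
35 87666666666666443344444444444444444433234577777766667
40 88888766666666443344444444444444444443234677777666667
45 88888888876666443344444444444444444433244677777666777
50 88888888888887543344444444444444444443244677776667776
55 88888888888888543344444444444444444433244677776666766
60 88887677666776443344444444444444444443244677776667766
65 88886666666665653346655444444444444433245677776677766
70 88876666666666564346666665444444444443345777666677766
75 888766666666666643444444444444444444333456
[... 409 characters left out ...]
7777
115 88875555554555545555555555555555555555456777776677777
120 88886455544454445555555555555555555554456777776677777
125 88887555546655433334555555555555555555456677766777777
130 88888865567887533333333444555555555554456777677777777
135 88888888888887433333333333334444555545558888888888888
140 88888888888888743233333333333334444333468888888888888
145 88888888888888765233333333333333333333468888888888888
150 88888888888888865555555533333344544445568888888888888
155 88888888888888888888888853333588888888888888888888888
160 88888888888888888888888853333488888888888888888888888
165 88888878888888888888888853333488888888888888888888875
170 88888777777778888888888843333488888888888888888888875
```

servo_tool(
  moves=[
    [-0.5,-29,8,0,0,0.2,0],
    [-0.4,-28,20,0,0,0,0],
    [0,0,30,0,0,0,0],
    [0,0,30,0,0,0,0],
    [0,0,10,0,0,0,0],
  ],
)

```text
clock: 15.2
eef_pos: [541.4, -53.3, 166.5]
ee_rot: [-179.9, 0.2, 10.7]
wrist_force: [3.8, 1.4, 0.4]
grip_width: 0.168
```

servo_tool(
  moves=[
    [0,0,4,0,0,0,0],
    [0,0,3,0,0,0,0],
    [0,0,0,0,0,0,0],
    [0,0,0,0,0,0,0],
  ],
)

```text
clock: 15.53
eef_pos: [543.0, -53.2, 164.8]
ee_rot: [180.0, -0.1, 10.8]
wrist_force: [0.2, 0.6, -0.5]
grip_width: 0.17
```

```bash
python3 - <<'E'
from plan import *
s=arm.read_state(); print(s['eef_pos'].round(1),s['ee_rot'],s['wrist_force'].round(1),s['ft_torque'].round(2))
p=s['eef_pos'][:2]; u=np.array([-.1879,.9822]);print('origin bin x',(p-[528.2,32.5])@u+64,'across',(p-[528.2,32.5])@np.array([-u[1],u[0]]))
w=shot('wrist'); save(w,'w13'); h=cv2.cvtColor(w['img'],cv2.COLOR_RGB2HSV)[:,180:330]
for r in range(0,175,7): print(r,''.join('O' if (h[r,c,1]>120 and 8<h[r,c,0]<25) else str(h[r,c,2]//26) for c in range(20,125,2)))
E
```

```text
[543.  -53.2 164.8] [ 1.79961752e+02 -7.20239913e-02  1.07573869e+01] [ 0.2  0.6 -0.5] [-0.01  0.01  0.01]
origin bin x -22.997260838940917 across 1.5955413151980082
0 666655666522333555555555554OOOOOOOOOOOOO3333223445666
7 66655556663233455555555555555555433333334333224445666
14 66665554453234455556555666656555444433444332224445666
21 66666664442234444444444566666544444444444332224445666
28 66666775443234444444444444446544444444444332234446667
35 66776775443234444444444444444444444444444332234456667
42 67677775443234444444444444444444444444444332234456777
49 77777775443223444444444444444444444444443332234456777
56 77667776444224444444444444444444444444444332244457777
63 76777776444224444444444444444444444444444332244467777
70 86677776444223444444444444444444444444444432244477777
77 88888877444223444444444444444444444444443332244477777
84 66788888544223444444444444444444444444444332344577777
91 67778888544223444444444444444444444444443332344577777
98 66777777544323444444444444544444444444444322344677777
105 77777777544323455555555555555555555555554322344677777
112 56557888765323545555555555555555555555454322344677777
119 55556888633322445555555555555555555555454322444777777
126 55556888733323434444444555555555555555454322445777777
133 55555788733322333333333333333333343334443322445777777
140 55555578633322333333333333433333333344443322445777777
147 55555555533322333333333333333333333344443323445777777
154 55556888843322333333333333333333333333433223446777666
161 55555555543322333333333333333333333333333323445555555
168 88887788853322333333333333333333333333333223335555555
```

servo_tool(
  moves=[
    [0,0,2.3,0,0,0,0],
    [0,-8,0,0,0,0,0],
    [0,-9,0,0,0,0,0],
    [0,-9,0,0,0,0,0],
    [0,-9,0,0,0,0,0],
  ],
)

```text
clock: 16.0
eef_pos: [536.1, -17.2, 162.1]
ee_rot: [180.0, -0.1, 10.8]
wrist_force: [0.3, -2.9, 6.6]
grip_width: 0.17
```

servo_tool(
  moves=[
    [0,-9,0,0,0,0,0],
    [0,-9,0,0,0,0,0],
    [0,-6,0,0,0,0,0],
    [0,-5,0,0,0,0,0],
    [0,0,0,0,0,0,0],
  ],
)

```text
clock: 16.42
eef_pos: [530.5, 12.1, 162.0]
ee_rot: [180.0, -0.1, 10.9]
wrist_force: [-0.4, 0.1, 3.8]
grip_width: 0.168
```

```bash
cat > look.py <<'E'
from plan import *
import sys
s=arm.read_state(); print(s['eef_pos'].round(1),s['ee_rot'].round(1),s['wrist_force'].round(1),s['ft_torque'].round(2),s['clock'])
p=s['eef_pos'][:2]; u=np.array([-.1879,.9822]);print('origin bin x',(p-[528.2,32.5])@u+64,'across',(p-[528.2,32.5])@np.array([-u[1],u[0]]))
w=shot('wrist'); save(w,sys.argv[1],(180,0,330,190),3); g=w['img'].astype(int)[:,180:330]
for r in range(20,150,4): print(r,''.join(('O' if g[r,c,0]-g[r,c,2]>60 else 'o' if g[r,c,0]-g[r,c,2]>8 else str(g[r,c].mean().astype(int)//26)) for c in range(20,125,2)))
E
python3 look.py w14
```

```text
[530.5  12.1 162. ] [ 1.80e+02 -1.00e-01  1.09e+01] [-0.4  0.1  3.8] [ 0.25 -0.15  0.04] 16.4167
origin bin x 43.547861352657094 across 1.604935504610024
20 Oo777777777666666666666666666666666666666666666777777
24 Oo777777777666666666666666666666666666666666666777777
28 Oo777777666666666666666666666666666666666666666777777
32 Oo777777766666666666666666666666666666666666666777777
36 Oo777777776666666666666666666666666776666666666777777
40 Oo777777776666666666666666666666667667667766667777777
44 Oo777777777666666666666666666666666666677766667777777
48 Oo777777776666666666666666666666667677666676667777777
52 Oo777777776666666666666666666666667666666676667777777
56 Ooo77777777666666666666666666666666666667766667777777
60 Ooo77777777666666666666666666666767767667666667777777
64 Ooo77777766666666666666666666666666666676666667777777
68 Ooo77777777666677666666666666666666666666666667777777
72 Ooo77777777666667667777666666676666666666666667777777
76 Ooo77777777666666666666766666666666666666666667777777
80 Ooo77777777666667666676666666666766766666666667777777
84 oOo7777777766676767666766666666
[... 247 characters left out ...]
7777
104 OOo77777777666777777777777776666666666677666677777777
108 oooooo77766666667777777777777777777777776666677777777
112 oooooOOOo44313444444444444444444444444343322233oooOOO
116 ooooOOOOo33323444444444444o444444o4444343322244ooOOOO
120 ooooOOOOo332123334444444o44o445o444444443322244ooOOOO
124 ooooOOOOO333223344444444444ooo54o55554343322344oOOOOO
128 ooooOOOOO3332233344434443444444444o444343322344oOOOOO
132 ooooOOOOO33312333333333333333333333333343322344oOOOOO
136 oooooOOOO33322333333333333333333333444443322344oOOOOO
140 oooooOOOoo3322333333333333333333334444433322344oOOOOO
144 ooooooooo33322233333333333333333334444443322344oOOOOO
148 oooooooooo3322333333333333333333334444433322344oOOOOO
```

servo_tool(
  moves=[
    [0,-4,0,0,0,0,0],
    [0,-4,0,0,0,0,0],
    [0,-3,0,0,0,0,0],
    [0,-3,0,0,0,0,0],
    [0,0,0,0,0,0,0],
  ],
)

```text
clock: 16.88
eef_pos: [528.0, 25.0, 162.1]
ee_rot: [180.0, -0.1, 10.8]
wrist_force: [0.2, -1.9, 5.7]
grip_width: 0.17
```

```bash
cat > look2.py <<'E'
from plan import *
import sys
s=arm.read_state(); print(s['eef_pos'].round(1),s['ee_rot'].round(1),s['wrist_force'].round(1),s['ft_torque'].round(2),s['clock'])
p=s['eef_pos'][:2]; u=np.array([-.1879,.9822]);print('origin bin x',(p-[528.2,32.5])@u+64,'across',(p-[528.2,32.5])@np.array([-u[1],u[0]]))
w=np.mean([shot('wrist')['img'] for _ in range(3)],0); cv2.imwrite('pics/%s.png'%sys.argv[1],w[:,:,::-1])
g=cv2.GaussianBlur(w,(0,0),1)[:,180:330]; d=g[...,0]-g[...,2]; b=np.percentile(d[20:110,40:110],20)
for r in range(16,150,4): print(r,''.join((chr(65+min(25,max(0,int((d[r,c]-b)/3)))) ) for c in range(40,112,2)),''.join(str(int(g[r,c].mean()-100)//14)[-1] for c in range(40,112,2)))
E
python3 look2.py w15
```

```text
[528.   25.  162.1] [ 1.80e+02 -1.00e-01  1.08e+01] [ 0.2 -1.9  5.7] [-0.14 -0.1  -0.05] 16.8833
origin bin x 56.657094643494744 across 1.5739715330928048
16 GHHHHHGGHHGGGGGGGGGGGGGGGGGGGGGGHHHH 777777766666666666666666666666666666
20 GHHHHHGHHGGGGGGGGHHGGGGGGGGGGGGHHHHH 777777766666666666666666666666666666
24 FGGGGGGHHGGGHGHGGHHHGGGGGGGGGGGHHHHH 666666666666666666666666666666666666
28 DEEEEEEEEEEEEEEEFFFFFFEEEEEEEEFFFFFF 566666666666666666666666666666666666
32 AAAAAAAAAAAAAAAAAAAAAAAAAAAAAAAAAAAA 555555555555555555555555555555555555
36 AAAAAAAAAAAAAAAAAAAAAAAAAAAAAAAAAAAA 555555555555555555555555555555555555
40 AAAAAAAAAAAAAAAAAAAAAAAAAAAAAAAAAAAA 544444444444444444444444444444444444
44 AAAAAAACEFFGGFFFEDBAAAAAAAAAAAAAAAAA 544444445555555555444444444444444445
48 AAAAADFGGGGGGGGGGGFEBAAAAAAAAAAAAAAA 545555555555555555555555555555555545
52 AAABEFGGGGGGGGGGGGGGFDAAAAAAAAAAAAAA 545555555555555555555555555555555545
56 AABEFGGGGGGGGGGGGGGGFFDAAAAAAAAAAAAA 544555555555555555555555555555555545
60 AADFFGGGGGGGGGGGGGGGFFFCAAAAAAAAAAAA 555555555555555555555555555555555545
64 AADFFGGGGGGGGGGGGG
[... 1103 characters left out ...]
555555555555555555555555555555555455
124 AAAABDEFFFFFGFGFFFFFFECBAAAAAAAAAAAA 555555555555555555555555555555555455
128 AAAAAABDEEFFFFFFFFFECBAAAAAAAAAAAAAA 555555555555555555555566666556555555
132 AAAAAAAABBCDDDDDDCBAAAAAAAAAAAAAAAAA 554555555555555555555555555555555455
136 EEEEEFFFEFFEFFFFFFFFFFFFFFFFFFEDDDDD 012100000000000000000000111121001101
140 FFFFFFFFFFFFFFGGHHGGFFFFFFFFFFFFFFFF 123322111111112111121110000000123310
144 FFFFFFFFFFFFFFGGHHHGFFFFFFFFFFFFFFFF 123322111111112111122110000001123310
148 FFFFFFFFFFFFFFGHHHHGFFFFFFFFFFFFFFFF 123322211111112111122100000000123310[ WARN:0@4.106] global loadsave.cpp:1063 imwrite_ Unsupported depth image for selected encoder is fallbacked to CV_8U.
```

Balls now at rows 66 and 111: the near ball is over the pocket's front. Pushing slightly further.

servo_tool(
  moves=[
    [-1,-2,0,0,0,0,0],
    [-0.5,-2,0,0,0,0,0],
    [0,-2,0,0,0,0,0],
    [0,-1,0,0,0,0,0],
    [0,0,0,0,0,0,0],
  ],
)

```text
clock: 17.45
eef_pos: [525.4, 31.1, 162.2]
ee_rot: [179.9, -0.1, 10.8]
wrist_force: [1.1, -3.5, 5.5]
grip_width: 0.172
```

```bash
python3 look2.py w16 2>/dev/null | cut -c1-44
```

```text
[525.4  31.1 162.2] [ 1.799e+02 -1.000e-01  
origin bin x 63.1191238119172 across 2.99143
16 WWWWWWXWVUVVVVVVVWWWVVVVUSTUUUVVVWWX 6666
20 GGGHHHHGGGHGGGGGGGGGGGGGGGGGGGGGGGGG 7777
24 GGGHHHHGGGGGGGGGGGGGGGGGGGGGGGGGGGHH 6677
28 GGGGGGGGGHGGGGGGGGGGGGGGGGGGGGGGGGGH 6666
32 FGGGGGGGGHGGGGGGGGGHGGGGGGGGGGGGGHHH 6666
36 CFGGGGGGGGGGGGGGGGGHGGGGGGGGGGGGGHHG 5666
40 ABCCDDDDDDDDDDDDDDDDDDDDDDDDDDDDDDEE 4555
44 AAAAAAAAAAAAAAAAAAAAAAAAAAAAAAAAAAAA 4555
48 AAAAAAAAAAAAAAAAAAAAAAAAAAAAAAAAAAAA 5544
52 AAAAAAAAABCDEEEEDCBAAAAAAAAAAAAAAAAA 5544
56 AAAAAABDFFGGGGGGGGFECAAAAAAAAAAAAAAA 5544
60 AAAAADFFGGGGGGGGGGGGFEBAAAAAAAAAAAAA 5544
64 AAABDFGGGGGGGGGGGGGGGFFCAAAAAAAAAAAA 5544
68 AAACFFGGGGGGGGGGGGGGFFFEBAAAAAAAAAAA 5544
72 AAADFFFFGGGGGGGGGGGGFFFFCAAAAAAAAAAA 5544
76 AAADFFFFFGGGGGGGGGGFFFFFCAAAAAAAAAAA 5544
80 AAACEFFFFFFGGGGGGGFFFFFEBAAAAAAAAAAA 5554
84 AAAADEFFFFFFFFFFFFFFFFECAAAAAAAAAAAA 5554
88 AAAAACEEFFFFFFFFFFFFEECAAAAAAAAAAAAA 5554
92 AAAAAABCEEEFFFFFFEEECAAAAAAAAAAAAAAA 5554
96 AAAAAAAAABDEFFFEEDBAAAAAAAAAAAAAAAAA 5554
100 AAAAAABCEFFFFFFFFFFDBAAAAAAAAAAAAAAA 555
104 AAAAACFFFGGGGGGGGGGGFEBAAAAAAAAAAAAA 555
108 AAABDFGGGGGGGGGGGGGGFFECAAAAAAAAAAAA 555
112 AAACFFFGGGGGGGGGGGGGGFFEBAAAAAAAAAAA 555
116 AAADFFFGGGGGGGGGGGGGFFFECAAAAAAAAAAA 555
120 AAADFFFFGGGGGGGGGGGFFFFECAAAAAAAAAAA 555
124 AAACEFFFFGGGGGGGGGGFFFFDBAAAAAAAAAAA 555
128 AAAACEFFFFFFFGGGFGFFFFEBAAAAAAAAAAAA 555
132 BAAAACDEFFFFFFFFFFFFEDBAAAAAAAAAAAAA 555
136 BAAAAAABDEEFFFFFEEECBAAAAAAAAAAAAAAA 555
140 BAAAAAAAAAABBBBBBAAAAAAAAAAAAAAAAAAA 555
144 BAAAAAAAAAAAAAAAAAAAAAAAAAAAAAAAAAAA 555
148 HEEEDDDEEEEEEEEFFFFEEEEEEEEDDDDDDDDD 100
```

servo_tool(
  moves=[
    [0.7,7.5,0,3,0,0,0],
    [0.5,7.5,0,3,0,0,0],
    [0,7.5,0,3,0,0,0],
    [0,7.5,0,3,0,0,0],
    [0,2,0,2,0,0,0],
  ],
)

```text
clock: 18.02
eef_pos: [531.7, -0.3, 157.8]
ee_rot: [-165.8, 0.0, 10.8]
wrist_force: [1.0, -0.6, -1.0]
grip_width: 0.171
```

```bash
python3 look2.py w17 2>/dev/null | cut -c1-64
```

```text
[ 5.317e+02 -3.000e-01  1.578e+02] [-165.8    0.    10.8] [ 1.  
origin bin x 31.114213496656795 across 2.7703183905850226
16 AAAAAAAAAAAAAAAAAAAAAAAAAAACFGGGGGGG 677777777777777777777777
20 AAAAAAAAAAAAAAAAAAAAAAAAAABDGGGGGGGG 566777777777777777777777
24 AAAAAAAAAAAAAABAAAAAAAAAAABFGGGGGGGG 456666777777777777777777
28 AAAAAAAAAAAAAAAAAAABAAAAAADGGGGGGFFF 456666666677777777777777
32 AAAAAAAAAAAAAAAAAAAAAAAAABEGGGGGFFFF 445555556666677777777777
36 AADFFEDDCBBAAAAAAAAAAAAAACFGGGGGFFFF 445555555555555566777777
40 AACFGGGGGGGGGFFEEDCCBBAAADGGGGGFFFFD 445666666666666655555555
44 AABEGGGGGGGGGGGGGGGGGGGFFGGGGGGGGGFC 444566666666666666666666
48 CAABDDDDEEEEEEEEEEEEEEEEEEEEEEEEEEDA 544555555666666666666666
52 EAAAAAAAAAAAAAAAAAAAAAAAAAAAAAAAAAAA 544455555555555555555555
56 FBAAAAAAAAAAAAAAAAAAAAAAAAAAAAAAAAAA 655544444444444444444444
60 FBAAAAAAAAAAAAAAAAAAAAAAAAAAAAAAAAAA 766544444444444444444444
64 FBAAAAAABCEFFFFFFEDBAAAAAAAAAAAAAAAA 766544444444455544444444
68 FBAAAABDFFGGGGGGGGFFEBAAAAAAAAAAAAAA 766544444555555555544444
72 FBAAABEFFGGGGGGGGGGFFFCAAAAAAAAAAAAA 766544445555555555555445
76
[... 532 characters left out ...]
GGGGGGGGGGFFFDBAAAAAAAAAAA 66655455555555555555554
112 GBACEFFFGGGGGGGGGGGGFFFECAAAAAAAAAAA 76654455555555555555554
116 GBACFGGFFGGGGGGGGGFFFFFECAAAAAAAAAAA 76655555555555555555555
120 JECDILMMMMMMNONNNMLLKKJHEDDDDDCCCCCC 54433333333334433333333
124 YLFGKVZZZZZZZZZZZZZZZZRJIIIIIHGFFFFF 43210010000111110000111
128 YLFGHJQYZZZZZZZZZZZZWOJIIIIIHHFFFFFF 43212101110000000111102
132 YLFFGHHINTYZZZZZZXSMIHHHHHHHHGFFFFFF 43210011111111111111011
136 YKFGHIHHHHHIJJJJIIIHHHHHHHHHGGFEFFFF 44322233333322223333233
140 XKFFFFFFFFFFFFGHHHHGFFFFFFFFFFFEFFFF 43312320122211011101100
144 UJFFFFFFFFFFFFGHHHHGFFFFFFFFFFFFFFFF 54312210222101112211111
148 UJFFFFFFFFFFFFGHHHHGFFFFFFFFFFFFFFFF 44312210000012101101100
```

Ball captured (row 115) with the third staying behind (row 80). Back out under the hood, lift, then carry.

servo_tool(
  moves=[
    [0,2,-0.5,0,0,0,0],
    [0,5,-1.2,0,0,0,0],
    [0,8,-2,0,0,0,0],
    [0,9,-2.5,0,0,0,0],
    [0,7,-2,0,0,0,0],
  ],
)

```text
clock: 18.58
eef_pos: [538.1, -32.7, 158.9]
ee_rot: [-166.0, 0.0, 10.8]
wrist_force: [0.1, -0.5, -0.6]
grip_width: 0.167
```

servo_tool(
  moves=[
    [0,4,-5,0,0,0,0],
    [0,0,-15,0,0,0,0],
    [0,0,-22,0,0,0,0],
    [0,0,-22,0,0,0,0],
    [0,0,-12,0,0,0,0],
  ],
)

```text
clock: 19.0
eef_pos: [543.1, -54.9, 234.5]
ee_rot: [-166.1, -0.2, 10.8]
wrist_force: [0.9, -0.3, -0.5]
grip_width: 0.169
```

```bash
python3 look2.py w18 2>/dev/null | cut -c1-64|sed -n '1,2p;18,36p'; python3 - <<'E'
from plan import *
A=tool(); print(lipof(A))
B=pose([458,-312,75],101,-14); D=np.linalg.inv(A)@B; print(D[:3,3], R.from_matrix(D[:3,:3]).as_rotvec(degrees=True))
C=pose([458,-312,56],101,-5); rows(B,C,4)
E
```

```text
[543.1 -54.9 234.5] [-166.1   -0.2   10.8] [ 0.9 -0.3 -0.5] [-0.
origin bin x -24.6167082946626 across 1.7476069520912283
76 ZZZVKFFEEEEEEEEEEEEEEEEEEEEEFGMSUXZZ 543321121111111111111111
80 ZZZYLFEEEEEEEEEEEEEEEEEEEEEEEGOWYZZZ 544421220000000000000000
84 ZZZYLFEEEEEEEEEEEEEEEEEEEEEEEGOWYYYZ 544421221111111111111111
88 ZZZYLFEEEEEEEEEEEEEEEEEEEEEEEGOWYYYZ 544431220111111111111111
92 ZZZXLFEEFHKNQRPNKHFEEEEEEEEEEGPYZZYZ 544432121000000001110001
96 ZZZXLFJTZZZZZZZZZZZSJFEEEEEEFGOYZZXW 544432110001111100112221
100 ZZZWNRZZZZZZZZZZZZZZZQJHIIIIIIPYZYXZ 55554201112222222110002
104 ZZYXYZZZZZZZZZZZZZZZZZUJIIIIIIPYZZZZ 55541011222333322211000
108 ZYXYZZZZZZZZZZZZZZZZZZZQIIIIHIOYZZZZ 55530112223333332221100
112 XXXZZZZZZZZZZZZZZZZZZZZUJIIIHIPWYZZZ 55510112233333333222110
116 XXWZZZZZZZZZZZZZZZZZZZZTJIIIHJPXZZZZ 55520112223333332221100
120 XXXYZZZZZZZZZZZZZZZZZZZOIIIIHJQXZZZZ 56530011222223222211101
124 XXXVSZZZZZZZZZZZZZZZZZOIIIIIHIQYZZZZ 56652001112222221110011
128 XXYWMLTZZZZZZZZZZZZZULIIIIIHHIQYZZZZ 55554100001111110001024
132 ZZYULHHJPVZZZZZZZWRKHHHHHHHGGIRZZZZZ 22233101111111111111012
136 ZZXSKHHHHHHHIIJIIHHHHHHHHHGGGIRZZZZZ 22124433333221123333333
140 ZYWSJFEEEEEEEEFHHHGFEEEEEEEEEHRZZZZZ 22111022211112112101111
144 ZZXSJEEEEEEEEEFHHHGFEEEEEEEEEGRZZZZZ 22100132211112112101111
148 ZZYSJEEEEEEEEEFGGGGFEEEEEEEEEGRZZZZZ 22110122211112101101111
(array([523.36943153,  49.46299918, 110.32029751]), array([100.79106496, -13.93193644,  -0.12430403]))
[-131.08694386  341.42113537  -48.45995639] [ 0.06828341 -0.17472943 -0.2026849 ]
[0.0, -4.7, 2.2, -2.25, 0.0, -0.0]
[0.0, -4.8, 2.0, -2.25, -0.0, -0.0]
[0.0, -4.9, 1.8, -2.25, -0.0, -0.0]
[0.0, -4.9, 1.6, -2.25, -0.0, -0.0]
```

servo_tool(
  moves=[
    [-1.2,3,-0.4,0,0,0,0],
    [-3.1,8,-1.1,0,0,0,0],
    [-5,13,-1.8,0,0,0,0],
    [-6.9,18,-2.6,0,0,0,0],
    [-8.4,22,-3.1,0,0,0,0],
  ],
)

```text
clock: 19.57
eef_pos: [529.3, -122.1, 223.7]
ee_rot: [-165.9, 0.1, 10.9]
wrist_force: [0.0, -0.2, -0.6]
grip_width: 0.168
```

servo_tool(
  moves=[
    [-9.6,25,-3.5,0,0,0,0],
    [-9.6,25,-3.5,0,0,0,0],
    [-9.6,25,-3.5,0,0,0,0],
    [-9.6,25,-3.5,0,0,0,0],
    [-9.6,25,-3.5,0,0,0,0],
  ],
)

```text
clock: 19.98
eef_pos: [505.0, -255.7, 210.2]
ee_rot: [-165.9, 0.1, 10.8]
wrist_force: [0.4, 0.2, -1.6]
grip_width: 0.167
```

servo_tool(
  moves=[
    [-9.6,25,-3.5,0,0,0,0],
    [-9.6,25,-3.5,0,0,0,0],
    [-9.6,25,-3.5,0,0,0,0],
    [-8.4,22,-3.1,0,0,0,0],
    [-6.9,18,-2.6,0,0,0,0],
  ],
)

```text
clock: 20.4
eef_pos: [482.8, -377.9, 197.8]
ee_rot: [-165.9, 0.1, 10.7]
wrist_force: [-0.1, -0.4, -1.2]
grip_width: 0.17
```

servo_tool(
  moves=[
    [-5.4,14,-2,0,0,0,0],
    [-3.9,10,-1.4,0,0,0,0],
    [-2.7,7,-1,0,0,0,0],
    [-1.5,4,-0.6,0,0,0,0],
    [-0.8,2,-0.3,0,0,0,0],
  ],
)

```text
clock: 20.82
eef_pos: [477.3, -414.9, 195.2]
ee_rot: [-166.0, 0.0, 10.8]
wrist_force: [-0.2, 0.2, -1.6]
grip_width: 0.171
```

servo_tool(
  moves=[
    [0,0,0,0,0,0,0],
    [0,0,0,0,0,0,0],
  ],
)

```text
clock: 20.98
eef_pos: [477.9, -414.1, 195.8]
ee_rot: [-166.0, -0.0, 10.8]
wrist_force: [0.3, 0.3, -0.4]
grip_width: 0.17
```

```bash
python3 asc.py; python3 - <<'E'
from plan import *
A=tool(); print(lipof(A))
C=pose([458,-312,56],101,-5); rows(A,C,4)
E
```

```text
[ 478.  -414.   195.8] [-166.    -0.    10.8] [ 1.  -0.7 -1.7] [-0.23 -0.07  0.05] 21.0333
40 77666677777777777888888888888888888888877777777777655
45 45666777777777888888888888888888888888888877777777775
50 44456777777788888888888888888888888888888888877777777
55 44555577778888888888888888888888888888888888887777777
60 44555556788888888888888888888888888888888888888877777
65 45555555578888888888887777777777888888888888888877777
70 55555555556788888876788888888888877888888888888887777
75 55555555555678887788888888888888888878888888888887777
80 55555555555567877888888888888888888887788888888887777
85 55555555555656568888888888888888888888788888888887777
90 55555555555666567888888888888888888888788888888877777
95 55555555555666556765OOOOOOO55677777888788888888777777
100 44555555555556655OO66OOOO6666554677777776888887777776
105 445555555555554O666O7OOO7OOOO6OO446777666788877777666
110 5444555555555556OOOOOOO7OOOO666OO44676566887777776666
115 665444555555545O66OO7OO7OOOOOOO6O45777566777776655566
120 776654455555544O6OOOO777OOO66OOO446677566776555556665
125 7777766544555434555666666O66O5O
[... 173 characters left out ...]
55554455555555556655555
145 65555555555554444444444444443344555555555566666655555
150 55555555555555555555544433333355555565555666666555555
155 55555555555776777665544433333355555555555666665555555
160 55555555556777777765444433333355555555666666665555555
165 44555555555777777775444533333355555555566666665555555
170 44445555556777777765444533333355555555555666655555555
175 44444555555777777775420100110111355555555566655555565
(array([ 458.11232323, -310.20126019,   73.78213533]), array([ 1.00850019e+02, -1.40047889e+01, -9.02280576e-03]))
[-0.1, -4.4, 1.8, -2.25, -0.01, -0.04]
[-0.0, -4.4, 1.6, -2.25, -0.01, -0.04]
[-0.0, -4.5, 1.4, -2.25, -0.01, -0.04]
[-0.0, -4.5, 1.3, -2.25, -0.01, -0.04]
```

Aligned with the second shade and the ball is aboard. Same pour.

servo_tool(
  moves=[
    [0,-4.4,1.8,-2.2,0,0,0],
    [0,-4.4,1.6,-2.2,0,0,0],
    [0,-4.5,1.4,-2.3,0,0,0],
    [0,-4.5,1.3,-2.3,0,0,0],
    [0,0,0,0,0,0,0],
  ],
)

```text
clock: 21.45
eef_pos: [474.6, -394.4, 193.3]
ee_rot: [-175.1, -0.0, 10.9]
wrist_force: [-0.2, 0.3, -1.3]
grip_width: 0.17
```

servo_tool(
  moves=[
    [0,-9.5,-1,-3.5,0,0,0],
    [0,-9.4,-1.5,-3.5,0,0,0],
    [0,-9.3,-2,-3.5,0,0,0],
    [0,-9.2,-2.6,-3.5,0,0,0],
    [0,-9,-3.2,-3.5,0,0,0],
  ],
)

```text
clock: 21.87
eef_pos: [465.5, -349.8, 202.3]
ee_rot: [167.4, -0.0, 10.8]
wrist_force: [0.8, 0.6, -1.7]
grip_width: 0.165
```

servo_tool(
  moves=[
    [0,-8.8,-3.7,-3.5,0,0,0],
    [0,-8.6,-4.2,-3.5,0,0,0],
    [0,-8.3,-4.8,-3.5,0,0,0],
    [0,-8,-5.3,-3.5,0,0,0],
    [0,-7.7,-5.7,-3.5,0,0,0],
  ],
)

```text
clock: 22.28
eef_pos: [456.7, -303.4, 211.0]
ee_rot: [149.9, -0.0, 10.8]
wrist_force: [-0.3, 0.0, -0.4]
grip_width: 0.17
```

servo_tool(
  moves=[
    [0,0,0,0,0,0,0],
    [0,0,0,0,0,0,0],
    [0,0,0,0,0,0,0],
    [0,0,0,0,0,0,0],
    [0,0,0,0,0,0,0],
  ],
)

```text
clock: 22.7
eef_pos: [456.7, -304.9, 210.6]
ee_rot: [150.0, -0.0, 10.7]
wrist_force: [0.6, 0.6, -0.8]
grip_width: 0.173
```

```bash
python3 - <<'E'
from plan import *
A=tool(); print(lipof(A),arm.read_state()['wrist_force'],arm.read_state()['clock'])
c=shot('side'); h=cv2.cvtColor(c['img'],cv2.COLOR_RGB2HSV); save(c,'d20',(210,180,370,310),4)
m=((h[...,0]>8)&(h[...,0]<25)&(h[...,1]>140)).astype('uint8')
n,l,st,ce=cv2.connectedComponentsWithStats(m[230:300,225:360])
for i in range(1,n):
    if st[i,4]>30: print(st[i],onz(c,*(ce[i]+[225,230]),20))
B=pose([458,-320,100],100.9,0); rows(A,B,6)
C=np.eye(4);C[:3,:3]=R.from_euler('xyz',[180,0,0],degrees=True).as_matrix();C[:3,3]=[471.4,200.6,290]
D=np.linalg.inv(B)@C; print(D[:3,3],R.from_matrix(D[:3,:3]).as_rotvec(degrees=True))
E
```

```text
(array([ 458.33999991, -313.40258323,   49.40424759]), array([ 1.00714281e+02,  2.99614591e+01, -1.94518873e-02])) [ 0.57675048  0.552414   -0.80531026] 22.7
[94 27 11 11 90] [ 606.1121853  -278.82283124   20.        ]
[33 41 11 11 96] [ 448.4386927  -267.13269435   20.        ]
[-0.2, 15.5, 2.5, 4.99, 0.0, -0.03]
[-0.2, 15.7, 1.2, 4.99, 0.0, -0.03]
[-0.2, 15.7, -0.2, 4.99, 0.0, -0.03]
[-0.2, 15.6, -1.6, 4.99, 0.0, -0.03]
[-0.2, 15.4, -2.9, 4.99, 0.0, -0.03]
[-0.3, 15.1, -4.3, 4.99, 0.0, -0.03]
[ 111.60133437 -581.67382689  -46.        ] [-6.99553436e-15 -6.67432506e-16  1.09000000e+01]
```

Both balls are centred in their shades. Return to the rest.

servo_tool(
  moves=[
    [0,12,-20,0,0,0,0],
    [0,15.7,1,5,0,0,0],
    [0,15.7,1.2,5,0,0,0],
    [-0.2,15.7,-0.1,5,0,0,0],
    [-0.2,15.6,-1.5,5,0,0,0],
  ],
)

```text
clock: 23.17
eef_pos: [467.6, -362.7, 258.4]
ee_rot: [170.2, -0.1, 10.9]
wrist_force: [0.6, -0.6, -0.9]
grip_width: 0.169
```

servo_tool(
  moves=[
    [-0.2,15.4,-3,5,0,0,0],
    [-0.2,15,-4,5,0,0,0],
    [0,0,-20,0,0,5.4,0],
    [0,-20,0,0,0,5.4,0],
    [0,-37,0,0,0,0,0],
  ],
)

```text
clock: 23.58
eef_pos: [470.0, -337.6, 288.5]
ee_rot: [179.9, -0.1, -0.7]
wrist_force: [0.8, 0.5, -0.7]
grip_width: 0.168
```

servo_tool(
  moves=[
    [0,-38,0,0,0,0,0],
    [0,-38,0,0,0,0,0],
    [0,-38,0,0,0,0,0],
    [0,-38,0,0,0,0,0],
    [0,-38,0,0,0,0,0],
  ],
)

```text
clock: 24.0
eef_pos: [470.1, -142.5, 288.1]
ee_rot: [-180.0, -0.0, -0.1]
wrist_force: [1.1, 0.6, -1.0]
grip_width: 0.17
```

servo_tool(
  moves=[
    [0,-38,0,0,0,0,0],
    [0,-38,0,0,0,0,0],
    [0,-38,0,0,0,0,0],
    [0,-38,0,0,0,0,0],
    [0,-38,0,0,0,0,0],
  ],
)

```text
clock: 24.42
eef_pos: [470.3, 47.8, 288.3]
ee_rot: [-180.0, -0.0, -0.0]
wrist_force: [1.0, 0.7, -0.4]
grip_width: 0.171
```

servo_tool(
  moves=[
    [0,-38,0,0,0,0,0],
    [0,-30,0,0,0,0,0],
    [0,0,0,0,0,0,0],
    [0,0,0,0,0,0,0],
  ],
)

```text
clock: 24.75
eef_pos: [470.5, 115.6, 288.0]
ee_rot: [-180.0, 0.0, 0.2]
wrist_force: [0.3, 0.2, -0.4]
grip_width: 0.169
```

```bash
python3 - <<'E'
from plan import *
A=tool(); print(A[:3,3],arm.read_state()['clock'])
C=np.eye(4);C[:3,:3]=R.from_euler('xyz',[180,0,0],degrees=True).as_matrix();C[:3,3]=[471.4,200.6,230]
D=np.linalg.inv(A)@C; print(D[:3,3],R.from_matrix(D[:3,:3]).as_rotvec(degrees=True))
E
```

```text
[470.47011169 115.5790363  288.02596091] 24.75
[  1.19446607 -85.00807261  58.04000296] [-0.00960657  0.01143732  0.17050542]
```

servo_tool(
  moves=[
    [1,-28,0,0,0,0.2,0],
    [0,-35,10,0,0,0,0],
    [0,-22,20,0,0,0,0],
    [0,0,28,0,0,0,0],
    [0,0,0,0,0,0,0],
  ],
)

```text
clock: 25.17
eef_pos: [469.4, 198.3, 224.6]
ee_rot: [179.8, 0.5, -0.2]
wrist_force: [-1.8, -0.4, -2.1]
grip_width: 0.166
```

servo_tool(
  moves=[
    [0,0,0,0,0,0,0],
  ],
)

```text
clock: 25.25
eef_pos: [470.8, 197.9, 228.5]
ee_rot: [179.9, 0.2, -0.3]
wrist_force: [0.2, -0.0, 0.2]
grip_width: 0.17
```

```bash
python3 - <<'E'
from plan import *
import pickle
A=tool(); print(A[:3,3],arm.read_state()['ee_rot'],arm.read_state()['clock'])
w=shot('wrist');pickle.dump(w,open('w21.pkl','wb'))
a=pickle.load(open('w5.pkl','rb'))['img'][60:200,188:318];b=w['img'][60:200,188:318]
cv2.imwrite('pics/w21.png',cv2.resize(np.hstack([a,b])[:,:,::-1],None,fx=3,fy=3,interpolation=2))
E
```

```text
[470.83400685 197.91422407 228.47322312] [179.89877754   0.242461    -0.25608408] 25.25
```

View pics/w21.png

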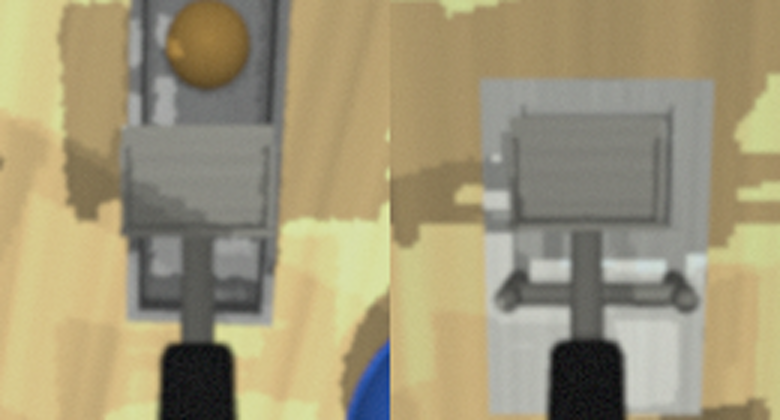

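w21: compared with just after the grasp, the pocket sits about 2.5 mm further forward (lip row 113 against 124) with the handle unchanged, so it has tipped about 1.7° mouth-up in the grip and yawed slightly. I'll compensate before seating.

servo_tool(
  moves=[
    [2,-2,0,-1.7,0,-0.8,0],
    [0,0,0,0,0,0,0],
    [0,0,0,0,0,0,0],
    [0,0,0,0,0,0,0],
  ],
)

```text
clock: 25.63
eef_pos: [474.3, 201.0, 231.3]
ee_rot: [178.4, -0.1, 0.5]
wrist_force: [0.2, 0.0, -0.9]
grip_width: 0.17
```

```bash
python3 - <<'E'
from plan import *
A=tool(); print(A[:3,3],'grip',(A@[0,0,65,1])[:3],arm.read_state()['ee_rot'],arm.read_state()['clock'])
D=np.linalg.inv(A)@np.array([472.8,200.6,95,1]); print(D-[0,0,65,0])
E
```

```text
[474.25976142 201.02425884 231.34817553] grip [474.38088418 199.1736391  166.37463834] [ 1.78367582e+02 -9.15888542e-02  5.34241908e-01] 25.6333
[-1.6816081  -3.47364479 71.3020244   1.        ]
```

servo_tool(
  moves=[
    [-1,-1.7,10,0,0,0,0],
    [0,-0.6,20,0,0,0,0],
    [0,-0.6,20,0,0,0,0],
    [0,-0.4,15,0,0,0,0],
    [0,0,0,0,0,0,0],
  ],
)

```text
clock: 26.05
eef_pos: [470.1, 201.9, 160.7]
ee_rot: [178.2, 0.4, 0.6]
wrist_force: [-0.9, 0.4, -1.1]
grip_width: 0.168
```

servo_tool(
  moves=[
    [0,-0.2,6,0,0,0,0],
    [0,0,0,0,0,0,0],
    [0,0,0,0,0,0,0],
  ],
)

```text
clock: 26.3
eef_pos: [472.9, 203.0, 159.6]
ee_rot: [178.3, -0.0, 0.6]
wrist_force: [0.3, 0.8, -1.8]
grip_width: 0.167
```

servo_tool(
  moves=[
    [0,0,3,0,0,0,0],
    [0,0,0,0,0,0,0],
    [0,0,0,0,0,0,0],
  ],
)

```text
clock: 26.55
eef_pos: [472.8, 202.8, 156.3]
ee_rot: [178.3, -0.0, 0.6]
wrist_force: [0.7, 0.4, -1.6]
grip_width: 0.168
```

servo_tool(
  moves=[
    [0,0,2,0,0,0,0],
    [0,0,0,0,0,0,0],
    [0,0,0,0,0,0,0],
  ],
)

```text
clock: 26.8
eef_pos: [472.5, 202.7, 153.9]
ee_rot: [178.3, 0.0, 0.6]
wrist_force: [-0.8, -0.2, -1.0]
grip_width: 0.166
```

```bash
python3 - <<'E'
from plan import *
s=arm.read_state()
A=tool(); print(A[:3,3],'grip',(A@[0,0,65,1])[:3],s['ee_rot'],s['clock'],s['wrist_force'],s['ft_torque'])
E
```

```text
[472.47157133 202.6967859  153.85163563] grip [472.47078111 200.76621651  88.88031195] [1.78298105e+02 1.85852460e-02 6.02027476e-01] 26.8 [-0.75451443 -0.16764438 -0.99511091] [-0.06403338  0.01585795 -0.02035859]
```

servo_tool(
  moves=[
    [0,0,1,0,0,0,0],
    [0,0,1,0,0,0,0],
    [0,0,0,0,0,0,0],
  ],
)

```text
clock: 27.05
eef_pos: [472.4, 202.6, 151.6]
ee_rot: [178.3, 0.0, 0.6]
wrist_force: [0.0, 0.6, -0.8]
grip_width: 0.169
```

servo_tool(
  moves=[
    [0,0,0.7,0,0,0,0],
    [0,0,0,0,0,0,0],
    [0,0,0,0,0,0,0],
  ],
)

```text
clock: 27.3
eef_pos: [472.5, 202.6, 151.1]
ee_rot: [178.3, 0.0, 0.6]
wrist_force: [0.1, -0.1, -0.5]
grip_width: 0.173
```

servo_tool(
  moves=[
    [0,0,0.7,0,0,0,0],
    [0,0,0,0,0,0,0],
    [0,0,0,0,0,0,0],
  ],
)

```text
clock: 27.55
eef_pos: [472.7, 202.6, 150.8]
ee_rot: [178.3, -0.0, 0.6]
wrist_force: [0.0, -0.4, 2.5]
grip_width: 0.171
```

servo_tool(
  moves=[
    [0,0,0.4,0,0,0,0],
    [0,0,0,0,0,0,0],
    [0,0,0,0,0,0,0.3],
    [0,0,0,0,0,0,0.5],
    [0,0,0,0,0,0,0.8],
  ],
  force=10,
)

```text
clock: 27.97
eef_pos: [472.5, 202.6, 149.9]
ee_rot: [178.3, 0.0, 0.6]
wrist_force: [-0.1, -0.9, -0.0]
grip_width: 0.34
```

servo_tool(
  moves=[
    [0,0,0,0,0,0,1],
    [0,0,0,0,0,0,1],
    [0,0,0,0,0,0,1],
    [0,0,0,0,0,0,1],
    [0,0,0,0,0,0,1],
  ],
)

```text
clock: 28.38
eef_pos: [472.5, 202.6, 150.1]
ee_rot: [178.3, 0.0, 0.6]
wrist_force: [0.2, -1.2, -0.4]
grip_width: 0.696
```

servo_tool(
  moves=[
    [0,0,0,0,0,0,1],
    [0,0,0,0,0,0,1],
    [0,0,-10,0,0,0,1],
    [0,0,-25,0,0,0,1],
    [0,0,-40,0,0,0,1],
  ],
)

```text
clock: 28.8
eef_pos: [470.1, 204.0, 222.3]
ee_rot: [178.2, 0.4, 0.6]
wrist_force: [0.9, -0.3, -0.2]
grip_width: 0.992
```

servo_tool(
  moves=[
    [0,0,-40,0,0,0,1],
    [0,0,-35,0,0,0,1],
    [0,25,0,0,0,0,1],
    [0,25,0,0,0,0,1],
    [0,0,0,0,0,0,1],
  ],
)

```text
clock: 29.22
eef_pos: [473.6, 154.5, 303.7]
ee_rot: [178.2, -0.2, 0.5]
wrist_force: [-0.1, -0.3, 0.4]
grip_width: 1.001
```

```bash
python3 - <<'E'
from plan import *
s=arm.read_state();print(s['eef_pos'],s['clock'],s['wrist_force'])
w=shot('wrist');d=shot('side')
a=cv2.resize(w['img'][0:270,90:380],(400,372),interpolation=2);b=cv2.resize(d['img'][140:300,195:367],(400,372),interpolation=2)
cv2.imwrite('pics/fin.png',np.hstack([a,b])[:,:,::-1])
h=cv2.cvtColor(d['img'],cv2.COLOR_RGB2HSV);m=((h[...,0]>8)&(h[...,0]<25)&(h[...,1]>140)).astype('uint8')
n,l,st,ce=cv2.connectedComponentsWithStats(m[230:300,225:360])
for i in range(1,n):
    if st[i,4]>30: print(st[i],onz(d,*(ce[i]+[225,230]),20))
m=((h[...,1]<75)&(h[...,2]>110)).astype('uint8'); m=cv2.morphologyEx(m,cv2.MORPH_OPEN,np.ones((3,3)))
for k in cv2.findContours(m,cv2.RETR_EXTERNAL,cv2.CHAIN_APPROX_NONE)[0]:
    if cv2.contourArea(k)>600:
        P=np.array([onz(d,*q,40)[:2] for q in cv2.convexHull(k)[:,0,:].astype(float)])
        if abs(P[:,1].mean()+280)<60: print('shade',cv2.minEnclosingCircle(P.astype('f4')))
E
```

```text
[473.60535451 154.4794472  303.72247649] 29.2167 [-0.05389905 -0.31493574  0.43175268]
[94 27 11 11 91] [ 606.27305285 -278.8238934    20.        ]
[33 41 11 11 99] [ 448.66102163 -267.70350061   20.        ]
shade ((449.3838195800781, -270.5115661621094), 60.374698638916016)
shade ((602.7145385742188, -283.8313293457031), 60.53128433227539)
```

View pics/fin.png

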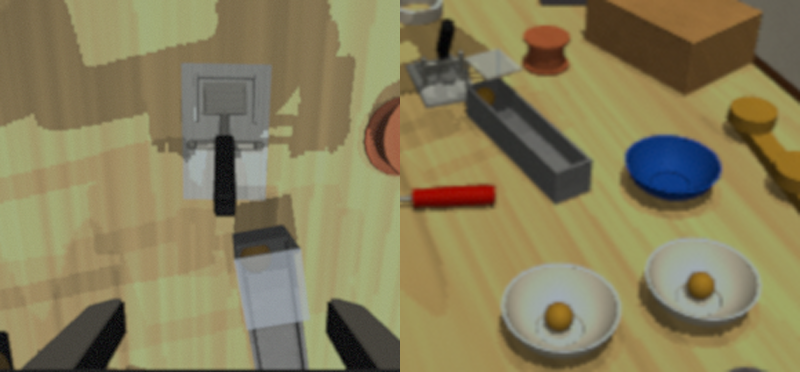

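The final picture shows the scoop standing in its rest with the pocket at (225,97) inside the cheeks. The third ball is in the bin at (258,250), and there is one ball in each shade, at (558,317) and (701,286).

```bash
python3 -c "
from plant import workorder
print(workorder.finish_job())"
```

```text
the job is handed in; nothing more can be done
None
```

The job is done and handed in at about 29 s on the robot's clock. I scooped two balls from the bin one at a time and rolled each gently into its own white shade. I then put the scoop back in its rest and backed the gripper off, clear of everything.

**Shades:** the last side view shows one ball near the middle of each shade, at about (606, −279) and (449, −268). Both shades match their starting positions to within 0.1 mm as measured.

**Bin and bystanders:** the third ball is still in the bin, at the hooded end. I checked the other things only by eye in the last pictures. The spool looked in place and nothing had touched the rest, but the cup, jar and tape were out of view or only partly in it.

**Scoop:** the wrist view shows it standing flat in the rest, between the cheeks and behind the front stop. It had turned about 1.7° in the grip during the bin work, so I corrected for that before seating it. I judged its final position by eye, not by measurement.

**Disagreement:** my first camera estimate put the bin floor 10 to 13 mm above the bench. Touching it with the scoop gave about 18 mm, so I used the touched height. That touch pressed on the floor with about 20 N for a moment.

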